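Load and start the yoghurt maker

ROBOT

A 7-joint arm with a two-finger parallel gripper is mounted at the origin on a cart in front of the work surface, level with it; the furniture and walls round the work are solid. World frame = base frame: x ahead of the robot, y to its left, z up, the work surface at z = 0. Lengths are in m, angles in rad, forces in N, time in s.
With the tool pointing down it reaches from about 0.425 to 0.875 m from the base axis. Payload 4.7 kg.
Tool frame: the origin (TCP) lies between the finger pads; the fingertips stand 8 mm ahead of it and the grasp point (between the pads) lies 11 mm behind it; z points along the fingers, y is the direction in which the jaws open and shut (so a half turn about z gives the same grasp; the last joint's range is limited). The gripper opens to 87 mm and grips with 3 to 60 N. Pads are 19 mm wide; open, the fingers measure 117 mm over their backs; the gripper's body (75 mm by 190 mm) begins 51 mm behind the grasp point.
Start: joints at [1.357, 0.321, -0.07, 1.45, 0.023, 1.371, -0.057], TCP at [0.147, -0.633, 0.231] pointing down, gripper open.
Joint ranges: [-2.86, 2.86], [-0.3, 2.09], [-1.38, 1.24], [0.06, 2.45], [-1.56, 4.7], [0.09, 2.05], [-2.69, 2.69]. Speed limits (rad/s): [2.57, 2.57, 3.14, 3.14, 3.14, 3.14, 3.14].

INTERFACE

Orientations are given as a rotation vector (axis times angle).
In Python, from bench import ctrl, optics, ticket gives the robot as it stands.
- The arm moves only by the tool play_rows, never from a script. Its argument "motion" is a list of rows, each a list of 5 numbers: the closure, from 0 (fully open) to 1 (shut), then the shift along the tool's x, y, z in cm, then the turn about the tool's z in rad. In form: [[jaw, tx, ty, tz, spin], ...]. A call has 1 to 20 rows; each row shifts and turns the commanded pose from where the row before left it, along the tool's axes as they then stand; what a row does not reach is not made up. A row lasts 1/8 s, in which the tool goes at most 62.5 mm and 10.7 degrees, less where a joint would pass 70% of its speed; a pose out of reach is approached as far as the arm can. A call is refused whole if a number of a shift passes 6.25 or a number of a turn 0.188, either way. A call with a gripper value outside its range is refused whole. The fingers move at their own pace and stop on an object; "force" is the grip in N (left out, the last holds). Time passes only in rows, so rows that do not move let the fingers close. It gives the time, the measured TCP pose, the force and the opening at its end, in the units of the state.
- ctrl.get_state(): the state, without advancing time (a new reading comes with each control period).
- optics.get_image(name): name is "side" or "top"; returns the picture (384x512x3 uint8, red, green, blue); there is no depth.
- optics.calibration(name): a dict with "K" (3x3 intrinsics, pixels), "pose" (4x4, takes a point from camera to world coordinates). Camera axes: x right, y down, z forward; pixel columns grow to the right and rows downward; lengths in m; the calibration is good to about 2 mm. A picture is of the moment at which its call begins. calibration takes no time and is no camera call.
- ticket.close_job(): hands the job in, once; it reports no verdict.
The state is a dict: "time": time; "joint_positions": joint angles; "qd": joint speeds; "joint_torque": joint torques, N m; "position": TCP position; "tool_rot": TCP orientation; "ft_force": force on the tool from outside, world axes, zero at the start; "torque": the same for the moment, N m; "grip_width": opening from 0.0 (shut) to 1.0 (fully open).
Only numpy, scipy, OpenCV 4.12 (cv2) and the standard library are available. Lean on these libraries where they do the work, as an engineer would, in place of code of your own. Each camera call takes 0.05 s, during which the arm holds its last target.

TASK

Start a batch in the yoghurt maker: lift its clear cover right off and out of the way, then stand every filled jar from the chopping board in the round well, upright and flat on the floor (a full batch of seven fits only as one in the middle with six around it). Put the cover back squarely on the tub, and only then push the selector lever through its stepped gate from Off (white dot, near end) by way of keep warm to the yoghurt position (green dot) at the far end. Do not tip the jars over, and leave the mug, the ramekin and the cream jug where they are.

Things in the scene. Friction and masses are not known exactly. Their poses are not given: they have to be found in the camera images.
- well (a point): Centre of the floor of the round well in the yoghurt maker, a fixed white appliance; machine axes: x away from the robot, y to its left at yaw 0. Well 158 mm across, 42 mm deep, floor 22 mm above the worktop. Seven 50 mm jars fit only as one in the middle and six round it (ring radius about 52.5 mm), with some 2.5 mm between neighbours
- collar (a point): Centre of the well's mouth, level with the top of its collar (64 mm above the worktop). The collar is 172 mm across outside; round it, 8 mm lower, runs the 12 mm wide shoulder on which the cover rests; the tub is 196 mm across. A low console, 142 x 150 mm, top 40 mm above the worktop, adjoins at the machine's -y side
- gate_off (a point): Off end of the lever's slot, on the console top; machine axes. The slot, 12 mm wide in a steel plate 7 mm high, is a stepped path for the lever's axis, mm in x, y from here: (0,0) Off, white dot; (26,0); (26,18); (54,18), with keep warm half-way, amber dot; (54,0); (80,0) yoghurt, green dot. About 2 mm of play each side
- lever_knob (a point): Middle of the dark knob of the selector lever: 18 to 21 mm thick, from 20 mm below to 17 mm above this point, which is 34 mm above the console top. The lever stands upright and is pushed flat, without tilting or turning, along the slot; about 1 N of friction; it stays where it is left
- shift (a joint): Travel of the lever along the machine's x, m: 0 = Off (near end), 0.040 = keep warm, 0.080 = yoghurt (far end). The solid slot blocks it at 0.026 and 0.054 unless the lever is moved sideways
- jog (a joint): Sideways travel of the lever along the machine's y, m: 0 = right-hand column of the slot (Off and yoghurt), 0.018 = left-hand column (keep warm)
- cover_knob (a point): Middle of the knob on the cover, 23 to 27 mm thick. The cover is a loose clear lid of 220 g, 190 mm across and 85 mm high over the knob, with teal rim and knob; this point is 72 mm above its lower rim, 13 mm below the knob's top, 16 mm above the cover's flat top
- cover_rim (a point): Centre of the cover's lower rim, z up its axis. The skirt is 179 mm across inside and goes over the collar of the well with about 3 mm of play; seated, as at the start, its rim rests on the shoulder, 34 mm above the well's floor. To the right of the console the worktop is free for it, about 0.39 m to the right of the well
- jar1_centre (a point): Centre, 34.5 mm above the foot, of a closed cream-coloured jar, 69 mm tall, about 120 g: body 50 mm across up to 38 mm above the foot (the lowest 11 mm taper to 42 mm), sloping shoulder, then from 45 to 69 mm a teal lid 26 mm across, to be gripped from above; z is its axis. Five to seven jars are present, on a 22 mm thick chopping board
- jar2_centre (a point): Centre, 34.5 mm above the foot, of a closed cream-coloured jar, 69 mm tall, about 120 g: body 50 mm across up to 38 mm above the foot (the lowest 11 mm taper to 42 mm), sloping shoulder, then from 45 to 69 mm a teal lid 26 mm across, to be gripped from above; z is its axis. Five to seven jars are present, on a 22 mm thick chopping board
- jar3_centre (a point): Centre, 34.5 mm above the foot, of a closed cream-coloured jar, 69 mm tall, about 120 g: body 50 mm across up to 38 mm above the foot (the lowest 11 mm taper to 42 mm), sloping shoulder, then from 45 to 69 mm a teal lid 26 mm across, to be gripped from above; z is its axis. Five to seven jars are present, on a 22 mm thick chopping board
- jar4_centre (a point): Centre, 34.5 mm above the foot, of a closed cream-coloured jar, 69 mm tall, about 120 g: body 50 mm across up to 38 mm above the foot (the lowest 11 mm taper to 42 mm), sloping shoulder, then from 45 to 69 mm a teal lid 26 mm across, to be gripped from above; z is its axis. Five to seven jars are present, on a 22 mm thick chopping board
- jar5_centre (a point): Centre, 34.5 mm above the foot, of a closed cream-coloured jar, 69 mm tall, about 120 g: body 50 mm across up to 38 mm above the foot (the lowest 11 mm taper to 42 mm), sloping shoulder, then from 45 to 69 mm a teal lid 26 mm across, to be gripped from above; z is its axis. Five to seven jars are present, on a 22 mm thick chopping board
- jar6_centre (a point): Centre, 34.5 mm above the foot, of a closed cream-coloured jar, 69 mm tall, about 120 g: body 50 mm across up to 38 mm above the foot (the lowest 11 mm taper to 42 mm), sloping shoulder, then from 45 to 69 mm a teal lid 26 mm across, to be gripped from above; z is its axis. Five to seven jars are present, on a 22 mm thick chopping board
- jar7_centre (a point): Centre, 34.5 mm above the foot, of a closed cream-coloured jar, 69 mm tall, about 120 g: body 50 mm across up to 38 mm above the foot (the lowest 11 mm taper to 42 mm), sloping shoulder, then from 45 to 69 mm a teal lid 26 mm across, to be gripped from above; z is its axis. Five to seven jars are present, on a 22 mm thick chopping board
- mug_a: White patterned mug, 87 mm across, 96 mm tall, standing near the robot; origin at the centre of its foot; a bystander
- ramekin_a: Small white ramekin, 69 mm across, 42 mm tall; origin at the centre of its foot; a bystander
- cream_jug: White cream jug, 76 mm across, 125 mm tall; origin at the centre of its foot; a bystander
Mind the look-alikes: they are no part of the job. Leave any purple or yellow look-alike of the part that bears jar3_centre alone. Leave any pink look-alike of the part that bears jar7_centre alone.

How it is judged:
By the outcome, as a careful person would: the job done as asked, in the order asked, and still so for the second after the job is handed in, with the robot touching nothing.
Of jar1, jar2, jar3, jar4, jar5, jar6, jar7 only 5 to 7 are there at a start; the rules pass over those that are not, and their reading is None.
At some moment in a run one of jar1, jar2, jar3, jar4, jar5, jar6, jar7 may be knocked a few centimetres aside while the robot is not near it.
It also fails if it takes over 210 s, if anything falls off the work surface, if the arm or the gripper's body presses on something with over 40 N, if the wrist force passes 120 N, or if a joint passes its speed limit or range.

## Working session

There is one attempt and no reset: what is moved stays moved. The work goes in short steps, Python scripts to look and compute and a tool call to move; the robot and the scene stay as the last step left them, time stands still between calls to the robot, and variables do not carry over. Pictures are saved under pics/ and viewed, and the job is handed in when it is done.

Besides the shell and the picture viewer there is one more tool, called after "Request:" in YAML: its name, and indented under it one key for each argument. play_rows: Moves the arm, as the interface text tells. Its arguments: {"type":"object","properties":{"motion":{"type":"array"},"force":{"type":"number"}},"required":["motion"]}

```bash
mkdir -p pics; ls; python3 - <<'E'
from bench import ctrl, optics, ticket
import cv2,numpy as np
s=ctrl.get_state()
for k,v in s.items(): print(k,np.round(v,4))
for n in ("side","top"):
    im=optics.get_image(n); cv2.imwrite(f"pics/{n}0.png",im[:,:,::-1])
    c=optics.calibration(n); print(n,np.round(c["K"],2).tolist(),np.round(c["pose"],4).tolist())
E
```

```text
pics
time 0.0
joint_positions [ 1.3571  0.3218 -0.0701  1.4517  0.0226  1.3708 -0.0569]
qd [-0.0007  0.0012  0.0002  0.0008 -0.0001  0.0005 -0.0016]
joint_torque [-1.00000e-03 -4.91289e+01 -4.04300e-01 -3.12530e+01 -6.38000e-02
  4.37000e-02  2.00000e-04]
position [ 0.1466 -0.6327  0.2294]
tool_rot [-3.1193e+00 -3.5680e-01  5.0000e-04]
ft_force [-0.1621 -0.5983  0.1972]
torque [-0.032   0.0095  0.0564]
grip_width 0.9956
side [[363.16, 0.0, 256.61], [0.0, 363.16, 187.32], [0.0, 0.0, 1.0]] [[-0.9772, -0.12, 0.1753, 0.2536], [-0.2124, 0.5381, -0.8157, 1.1273], [0.0036, -0.8343, -0.5513, 0.7532], [0.0, 0.0, 0.0, 1.0]]
top [[406.58, 0.0, 256.41], [0.0, 406.58, 187.81], [0.0, 0.0, 1.0]] [[0.0275, -0.9973, 0.0684, 0.3402], [-0.9996, -0.0271, 0.0065, 0.171], [-0.0046, -0.0685, -0.9976, 1.4661], [0.0, 0.0, 0.0, 1.0]]
```

View pics/top0.png

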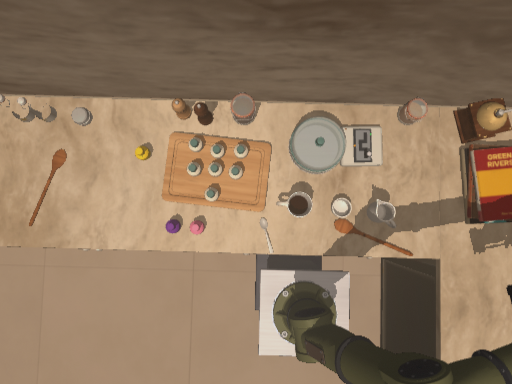

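View pics/side0.png

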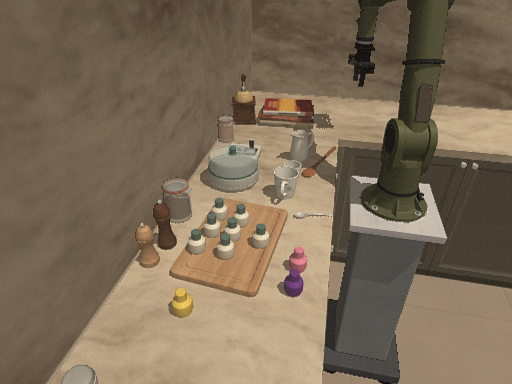

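```bash
cat > h.py <<'E'
from bench import ctrl, optics, ticket
import cv2,numpy as np
CAL={n:optics.calibration(n) for n in("side","top")}
def ray(n,u,v):
    c=CAL[n];K=np.array(c["K"]);P=np.array(c["pose"])
    d=np.linalg.inv(K)@[u,v,1];return P[:3,3],P[:3,:3]@d
def plane(n,u,v,z):
    o,d=ray(n,u,v);return o+d*(z-o[2])/d[2]
def proj(n,p):
    c=CAL[n];K=np.array(c["K"]);P=np.array(c["pose"])
    q=P[:3,:3].T@(np.array(p)-P[:3,3]);q=K@q;return q[:2]/q[2]
def tri(a,b):
    (o1,d1),(o2,d2)=ray("top",*a),ray("side",*b)
    t=np.linalg.lstsq(np.c_[d1,-d2],o2-o1,rcond=None)[0]
    p,q=o1+t[0]*d1,o2+t[1]*d2
    return (p+q)/2,np.linalg.norm(p-q)
def blobs(im,lo,hi,amin=5):
    m=cv2.inRange(cv2.cvtColor(im,cv2.COLOR_RGB2HSV),np.array(lo),np.array(hi))
    n,l,s,c=cv2.connectedComponentsWithStats(m)
    return m,[(c[i].round(1),s[i]) for i in range(1,n) if s[i][4]>=amin]
def crop(im,x0,y0,x1,y1,f,name):
    cv2.imwrite(f"pics/{name}.png",cv2.resize(im[y0:y1,x0:x1,::-1],None,fx=f,fy=f,interpolation=cv2.INTER_CUBIC))
def shot(n,name):
    im=optics.get_image(n);cv2.imwrite(f"pics/{name}.png",im[:,:,::-1]);return im
E
python3 - <<'E'
from h import *
t=cv2.imread("pics/top0.png")[:,:,::-1];s=cv2.imread("pics/side0.png")[:,:,::-1]
crop(t,150,110,290,215,5,"ct1");crop(t,280,90,450,230,4,"ct2")
crop(s,170,185,300,290,5,"cs1");crop(s,190,110,330,215,5,"cs2")
for n,i in(("t",t),("s",s)):
    m,b=blobs(i,(78,50,30),(100,255,200))
    for c,st in b: print(n,c,st)
E
```

```text
t [500. 221.] [495 221  11   1  11]
```

View pics/ct1.png

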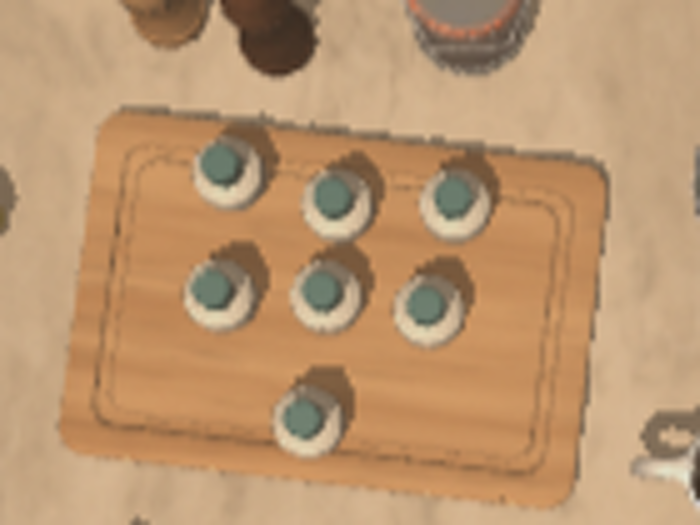

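View pics/ct2.png

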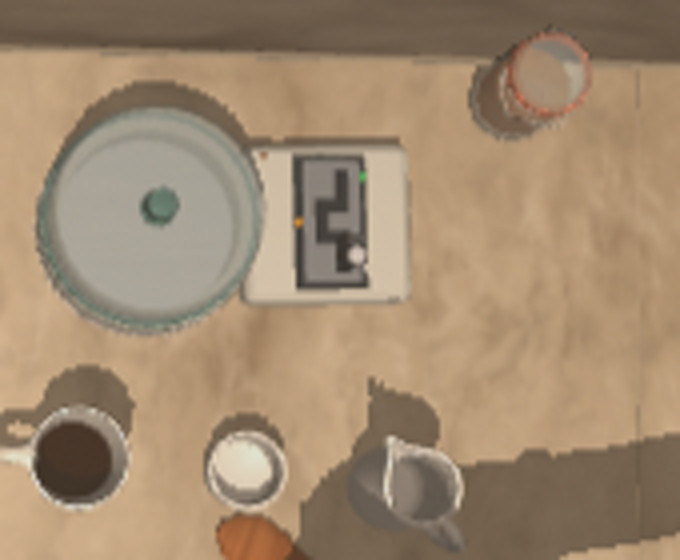

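View pics/cs1.png

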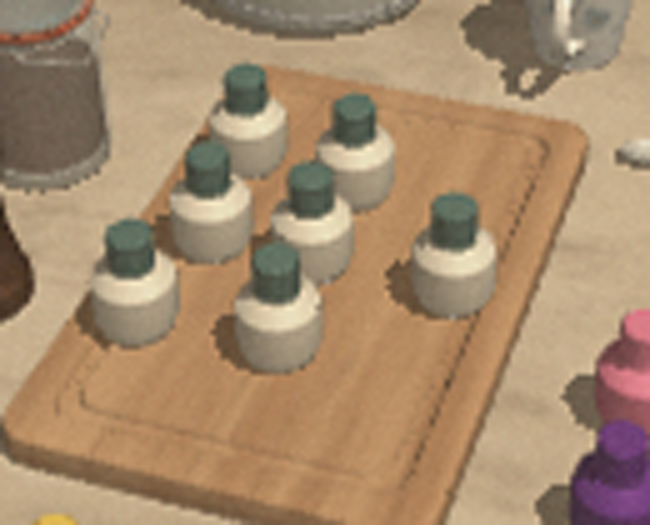

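View pics/cs2.png

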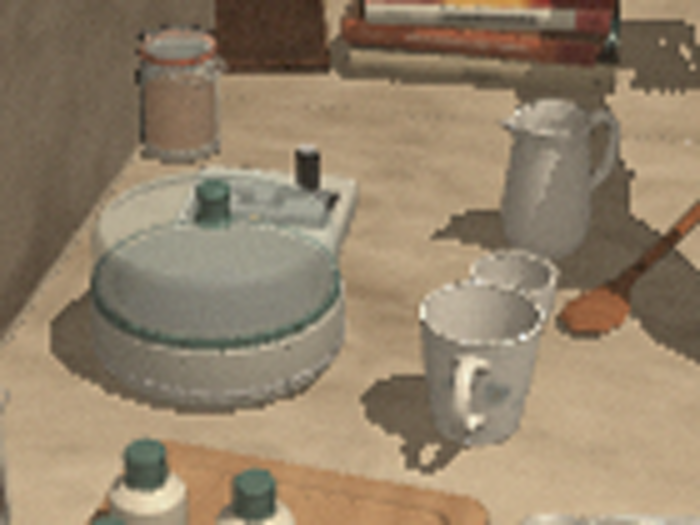

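```bash
python3 - <<'E'
from h import *
t=cv2.imread("pics/top0.png")[:,:,::-1];s=cv2.imread("pics/side0.png")[:,:,::-1]
for n,i,pts in(("t",t,[(195,143),(215,168),(320,141)]),("s",s,[(219,203),(226,239),(232,151)])):
    h=cv2.cvtColor(np.ascontiguousarray(i),cv2.COLOR_RGB2HSV)
    for u,v in pts: print(n,i[v,u],h[v,u])
    m,b=blobs(np.ascontiguousarray(i),(72,50,30),(95,255,200),15)
    for c,st in b: print(n,c,st,plane("top",*c,.091).round(4) if n=="t" else "")
E
```

```text
t [105 122 107] [ 64  36 122]
t [108 125 110] [ 64  35 125]
t [106 126 110] [ 66  40 126]
s [78 87 73] [49 41 87]
s [ 93 106  91] [ 56  36 106]
s [69 78 65] [51 43 78]
```

```bash
python3 - <<'E'
from h import *
t=np.ascontiguousarray(cv2.imread("pics/top0.png")[:,:,::-1]);s=np.ascontiguousarray(cv2.imread("pics/side0.png")[:,:,::-1])
for n,i in(("t",t),("s",s)):
    m,b=blobs(i,(40,28,30),(100,255,160),25)
    cv2.imwrite(f"pics/m{n}.png",m)
    for c,st in b:
        if n=="t" and not(150<c[0]<380 and 100<c[1]<220): continue
        if n=="s" and not(170<c[0]<330 and 130<c[1]<270): continue
        print(n,c,st,plane("top",*c,.090).round(4) if n=="t" else "")
E
```

```text
t [291.2 145.1] [290 134   4  23  29] [0.5839 0.0652 0.09  ]
t [319.3 141.3] [315 137   9   9  58] [ 0.5996 -0.0305  0.09  ]
t [193.5 142.5] [190 139   8   8  43] [0.584  0.3994 0.09  ]
t [216.  149.1] [213 146   7   7  42] [0.5633 0.3216 0.09  ]
t [240.1 149.2] [237 146   7   8  43] [0.5651 0.2393 0.09  ]
t [191.9 167.5] [189 164   7   8  42] [0.4979 0.4015 0.09  ]
t [213.8 167.8] [211 165   7   7  38] [0.4988 0.3269 0.09  ]
t [234.7 170.9] [232 168   7   7  39] [0.4902 0.2554 0.09  ]
t [210.  193.4] [207 190   7   8  41] [0.4112 0.3367 0.09  ]
s [232.3 150.7] [229 146   8  10  66] 
s [235.1 174.8] [209 164  49  16  95] 
s [218.9 202.3] [215 198   8  10  66] 
s [240.8 208.3] [237 204   8  10  65] 
s [211.6 218.3] [208 213   8  11  72] 
s [232.  222.2] [228 218   8  10  65] 
s [260.9 228.5] [257 224   8  11  71] 
s [195.8 233.9] [191 229  10  11  81] 
s [225.5 238.7] [221 234   9  11  80]
```

```bash
python3 - <<'E'
from h import *
t=np.ascontiguousarray(cv2.imread("pics/top0.png")[:,:,::-1]);s=np.ascontiguousarray(cv2.imread("pics/side0.png")[:,:,::-1])
crop(t,335,118,390,172,14,"ct3"); crop(s,225,130,270,165,16,"cs3")
E
```

```text
(no output)
```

View pics/ct3.png

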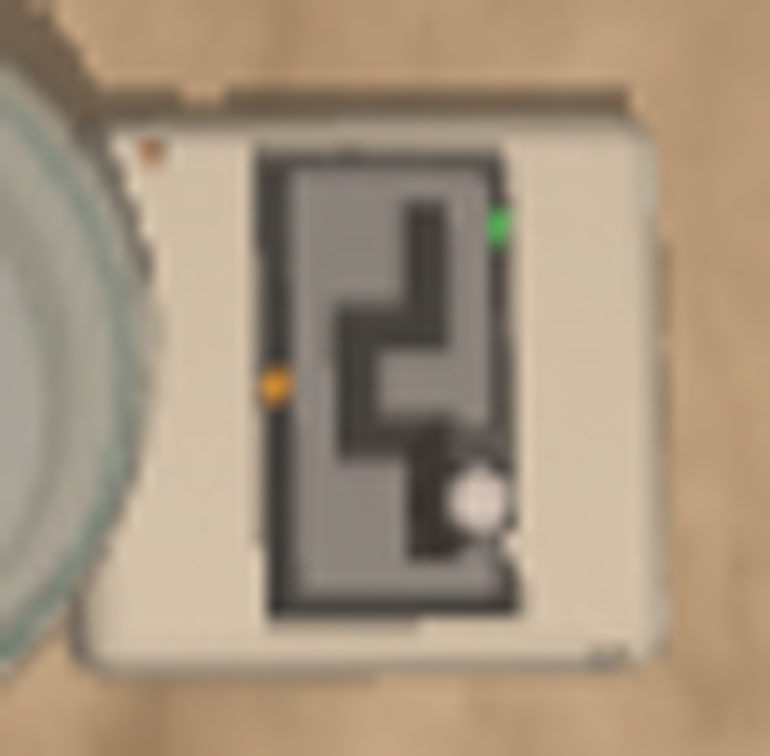

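View pics/cs3.png

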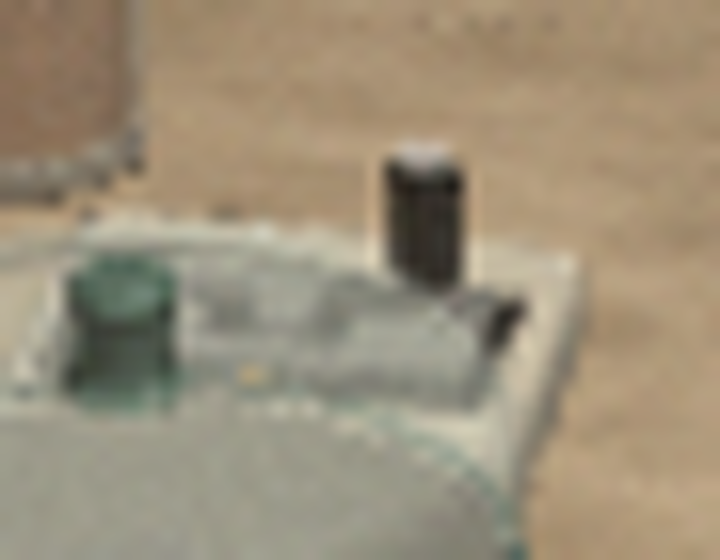

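```bash
python3 - <<'E'
from h import *
f=lambda u,v,z:plane("top",335+(u+.5)/14-.5,118+(v+.5)/14-.5,z)
A={k:f(*p) for k,p in dict(lever_top=(478,500,.091),amber=(275,386,.041),green=(499,226,.041),slot_far=(425,200,.047),slot_near=(430,560,.047),
 plTL=(258,152,.04),plBL=(270,618,.04),plTR=(500,152,.04),plBR=(517,612,.04),cTR=(650,130,.04),cBR=(660,655,.04),lc_top=(355,305,.047),lc_bot=(360,458,.047)).items()}
for k,v in A.items(): print(k,v.round(4))
for a,b in(("plTL","plBL"),("plTR","plBR"),("cTR","cBR"),("slot_far","slot_near"),("lc_top","lc_bot")):
    d=A[a]-A[b];print(a,"yaw",np.degrees(np.arctan2(d[1],d[0])).round(2),np.linalg.norm(d).round(4))
g=lambda u,v:(225+(u+.5)/16-.5,130+(v+.5)/16-.5)
print("lever side top", plane("side",*g(422,155),.091), plane("side",*g(425,225),.074))
print(tri((319.3,141.3),(232.3,150.7)))
# jars: predicted side pixel from top est vs measured
for a,b in [((193.5,142.5),(195.8,233.9)),((216,149.1),(211.6,218.3)),((240.1,149.2),(218.9,202.3)),((191.9,167.5),(225.5,238.7)),((213.8,167.8),(232,222.2)),((234.7,170.9),(240.8,208.3)),((210,193.4),(260.9,228.5))]:
    print(plane("top",*a,.088).round(4),plane("side",*b,.080).round(4),tri(a,b))
print("mug",plane("top",297,204,.09),"ram",plane("top",341,207,.04),"jug",plane("top",385,211,.12), "jarR",plane("top",416,110,.1))
for z in(0.128,):print("knob",plane("top",319.3,141.3,z+.01),plane("side",232.3,150.7,z))
E
```

```text
lever_top [ 0.5628 -0.1991  0.091 ]
amber [ 0.5985 -0.1611  0.041 ]
green [ 0.6409 -0.2172  0.041 ]
slot_far [ 0.6458 -0.1969  0.047 ]
slot_near [ 0.5544 -0.199   0.047 ]
plTL [ 0.6584 -0.1564  0.04  ]
plBL [ 0.5396 -0.1607  0.04  ]
plTR [ 0.6601 -0.2176  0.04  ]
plBR [ 0.5428 -0.2228  0.04  ]
cTR [ 0.6667 -0.2555  0.04  ]
cBR [ 0.5329 -0.2589  0.04  ]
lc_top [ 0.6185 -0.1796  0.047 ]
lc_bot [ 0.5797 -0.1812  0.047 ]
plTL yaw 2.1 0.1189
plTR yaw 2.57 0.1174
cTR yaw 1.45 0.1339
slot_far yaw 1.31 0.0914
lc_top yaw 2.43 0.0388
lever side top [ 0.56373035 -0.19988226  0.091     ] [ 0.56166617 -0.19401876  0.074     ]
(array([ 0.59368709, -0.0255374 ,  0.12343885]), np.float64(0.0008169144704057686))
[0.5843 0.3997 0.088 ] [0.5841 0.4008 0.08  ] (array([0.58494095, 0.4008077 , 0.07996668]), np.float64(0.0016435967183909997))
[0.5636 0.3218 0.088 ] [0.5628 0.3239 0.08  ] (array([0.56419322, 0.32260106, 0.07891831]), np.float64(0.0017523233729111736))
[0.5654 0.2394 0.088 ] [0.5657 0.2413 0.08  ] (array([0.56661214, 0.23973958, 0.07884139]), np.float64(0.0006714364222568936))
[0.4981 0.4019 0.088 ] [0.4968 0.4022 0.08  ] (array([0.49779066, 0.40286578, 0.08060711]), np.float64(0.002307210609837952))
[0.4991 0.3271 0.088 ] [0.4986 0.3285 0.08  ] (array([0.49942813, 0.32794553, 0.07954013]), np.float64(0.0012460158151987035))
[0.4904 0.2555 0.088 ] [0.4903 0.2569 0.08  ] (array([0.49093903, 0.25596891, 0.07925706]), np.float64(0.0007745040959559851))
[0.4113 0.337  0.088 ] [0.41   0.3381 0.08  ] (array([0.41092402, 0.33786157, 0.07972167]), np.float64(0.0016755966508771574))
mug [0.38336761 0.04120599 0.09      ] ram [ 0.37865408 -0.11765762  0.04      ] jug [ 0.36727779 -0.24669043  0.12      ] jarR [ 0.71419058 -0.35630113  0.1       ]
knob [ 0.59053513 -0.02347821  0.138     ] [ 0.5916493  -0.01721872  0.128     ]
```

The top view shows seven cream jars with teal lids on the board, at pixels (194,143), (216,149), (240,149), (192,168), (214,168), (235,171) and (210,193). The look-alikes to avoid are all off the board: pink (197,228), purple (173,226) and yellow (143,153). The cover knob is at (319,141) and the lever's white top at about (369,153).

First I'll square the tool with the world and move over the knob.

Request:
play_rows:
  motion:
    - [0.3, 0, 0, 0, 0.114]
    - [0.3, 0, 0, 0, 0.114]
    - [0.3, 3.4, -4.7, 0, 0]
    - [0.3, 3.4, -4.7, 0, 0]
    - [0.3, 3.4, -4.7, 0, 0]
    - [0.3, 3.4, -4.7, 0, 0]
    - [0.3, 3.4, -4.7, 0, 0]
    - [0.3, 3.4, -4.7, 0, 0]
    - [0.3, 3.4, -4.7, 0, 0]
    - [0.3, 3.4, -4.7, 0, 0]
    - [0.3, 3.4, -4.7, 0, 0]
    - [0.3, 3.4, -4.7, 0, 0]
    - [0.3, 3.4, -4.7, 0, 0]
    - [0.3, 3.4, -4.7, 0, 0]
    - [0.3, 3.4, -4.7, 0, 0]
    - [0.3, 0, 0, 0, 0]
  force: 15

```text
time: 2.1
position: [0.5899, -0.0159, 0.2298]
tool_rot: [-3.137, -0.014, 0.001]
ft_force: [1.0, -0.4, 0.9]
grip_width: 0.701
```

Request:
play_rows:
  motion:
    - [0.3, 0.1, 0.6, 0, 0.009]
    - [0.3, 0, 0, 4, 0]
    - [0.3, 0, 0, 3, 0]
    - [0.3, 0, 0, 0, 0]
    - [0.3, 0, 0, 0, 0]

```text
time: 2.72
position: [0.5904, -0.0298, 0.1618]
tool_rot: [3.141, -0.018, 0.003]
ft_force: [0.3, 0.3, -0.2]
grip_width: 0.7
```

```bash
python3 - <<'E'
from h import *
s=shot("side","s1");t=shot("top","t1")
crop(s,195,110,275,170,9,"cs4");crop(t,280,100,390,180,7,"ct4")
st=ctrl.get_state();print(st["position"],st["tool_rot"])
E
```

```text
[ 0.59088903 -0.02901676  0.16238653] [ 3.14081297 -0.01619625  0.00456323]
```

View pics/cs4.png

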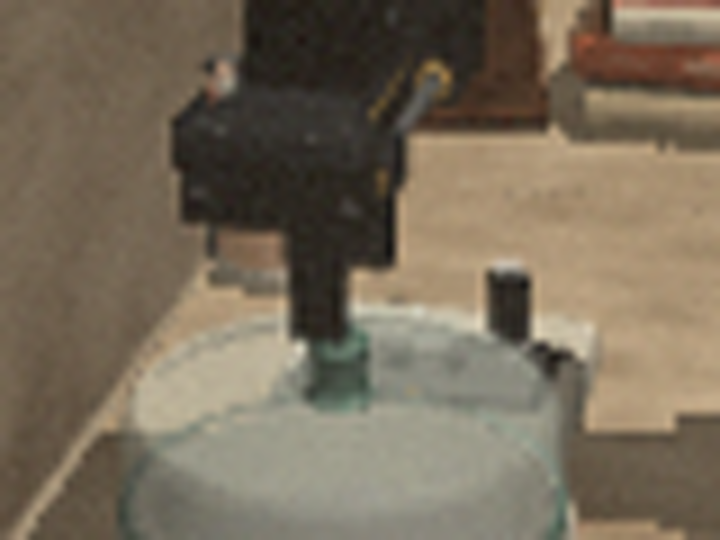

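View pics/ct4.png

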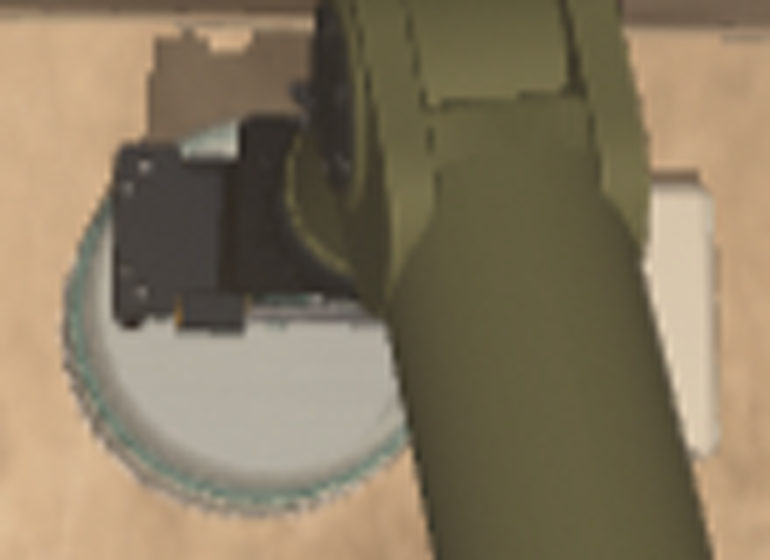

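```bash
python3 - <<'E'
from h import *
for z in(.154,.17,.19): print(proj("side",(0.5909,-0.029,z)))
print(proj("side",(0.5905,-.0235,.128)),proj("side",(0.5905,-.0235,.141)))
im=cv2.imread("pics/s1.png"); g=cv2.cvtColor(im,cv2.COLOR_BGR2GRAY)
for v in range(138,156): print(v,g[v,222:242])
E
```

```text
[233.11801076 142.95238058]
[232.97710929 138.99490694]
[232.79831969 133.97327652]
[233.05382255 149.957208  ] [232.93997572 146.80688907]
138 [104 106 118 119  81  43  38  38  39  44  39  46  42  48  43  41  38 157
 159 160]
139 [109 111 115 123 108  50  41  48  40  41  33  57  72  77  59  59  79 149
 157 153]
140 [116 109 129 137 141  52  33  45  38  41  38  69 156 160 133 129 152 154
 150 149]
141 [103 104 111 110 124  48  34  40  41  42  41  87 154 156 151 150 152 152
 155 155]
142 [107 102 109 108 118  56  39  42  43  37  36  82 157 152 151 147 145 138
 144 147]
143 [156 156 154 157 165  73  40  43  44  43  33  94 178 164 167 167 134 128
 146 156]
144 [157 157 155 163 172  77  33  38  37  41  37 101 191 195 189 193 189 190
 191 207]
145 [164 173 174 168 167  77  40  44  43  41  33  84 144 148 151 161 163 159
 169 179]
146 [156 147 143 150 168  73  37  39  37  41  39  59 118 147 166 166 164 173
 163 152]
147 [160 168 174 172 184 101  88  51  44  52  44  74 104 105 150 152 155 156
 156 164]
148 [175 177 182 180 181 175 194  87  72  91  78 105 122 101 142 134 139 140
 139 159]
149 [176 180 179 182 181 179 177  90  74  97 106 108  93  68 130 136 123 120
 124 137]
150 [179 179 182 181 172 182 135  97  62  64  67  73  75  86 134 129 119 116
 124 138]
151 [174 176 180 178 157 138 131  97  69  66  72  77  76  87 137 140 139 134
 136 138]
152 [173 175 179 160 149 128 130  94  64  67  77  83  79  74 136 133 138 139
 140 138]
153 [176 172 177 149 150 139 110  64  70  79  80  84  90  87 115 127 133 134
 142 141]
154 [170 163 154 137 133 143 127  88  96 100  98 108 125 112 129 134 141 137
 140 143]
155 [151 153 149 149 153 159 160 150 123 124 127 135 143 124 160 161 162 160
 157 154]
```

Request:
play_rows:
  motion:
    - [0.3, 0, -0.5, 0, -0.01]
    - [0.3, 0, 0, 2, 0]
    - [0.3, 0, 0, 1.9, 0]
    - [0.3, 0, 0, 0, 0]
    - [0.6, 0, 0, 0, 0]
    - [0.9, 0, 0, 0, 0]
    - [0.9, 0, 0, 0, 0]
    - [0.9, 0, 0, 0, 0]
  force: 25

```text
time: 3.82
position: [0.5895, -0.0244, 0.121]
tool_rot: [3.14, 0.001, -0.001]
ft_force: [-0.3, -5.7, 0.2]
grip_width: 0.329
```

Request:
play_rows:
  motion:
    - [1.0, 0, 0, 0, 0]
    - [1.0, 0, 0, 0, 0]

```text
time: 4.08
position: [0.5896, -0.0246, 0.1212]
tool_rot: [3.14, -0.0, -0.001]
ft_force: [-0.0, -4.1, -0.6]
grip_width: 0.303
```

Request:
play_rows:
  motion:
    - [1, 0, 0, -0.8, 0]
    - [1, 0, 0, -1.2, 0]
    - [1, 0, 0, -3, 0]
    - [1, 0, 0, -4, 0]
    - [1, 0, 0, -2, 0]
    - [1, 0, 0, 0, 0]

```text
time: 4.82
position: [0.5909, -0.0224, 0.2333]
tool_rot: [-3.141, -0.003, -0.006]
ft_force: [0.3, -0.2, -2.4]
grip_width: 0.284
```

```bash
python3 - <<'E'
from h import *
shot("side","s2")
st=ctrl.get_state();print(st["position"],st["ft_force"],st["grip_width"])
E
```

```text
[ 0.58993986 -0.02276     0.23150624] [-0.79068658  0.34295301 -1.81765849] 0.28680161487304784
```

View pics/s2.png

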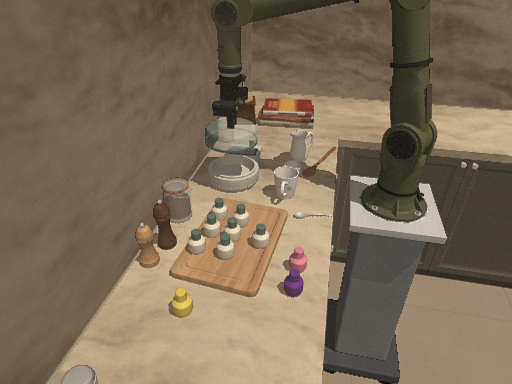

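Request:
play_rows:
  motion:
    - [1, -0.4, 4.9, 0, 0]
    - [1, -0.4, 4.9, 0, 0]
    - [1, -0.4, 4.9, 0, 0]
    - [1, -0.4, 4.9, 0, 0]
    - [1, -0.4, 4.9, 0, 0]
    - [1, -0.4, 4.9, 0, 0]
    - [1, -0.4, 4.9, 0, 0]
    - [1, -0.4, 4.9, 0, 0]
    - [1, 0, 0, 4, 0]
    - [1, 0, 0, 4, 0]
    - [1, 0, 0, 4, 0]
    - [1, 0, 0, 2, 0]
    - [1, 0, 0, 0, 0]
    - [1, 0, 0, 0, 0]

```text
time: 6.62
position: [0.5593, -0.4158, 0.0931]
tool_rot: [3.14, 0.001, 0.003]
ft_force: [0.1, 0.4, -2.1]
grip_width: 0.288
```

```bash
python3 - <<'E'
from h import *
st=ctrl.get_state();print(st["position"],st["ft_force"],st["grip_width"])
t=shot("top","t3");crop(t,270,90,460,230,4,"ct5")
E
```

```text
[ 0.55930039 -0.41580426  0.09314297] [ 0.07441205  0.37355591 -2.11387755] 0.28798573150334233
```

View pics/ct5.png

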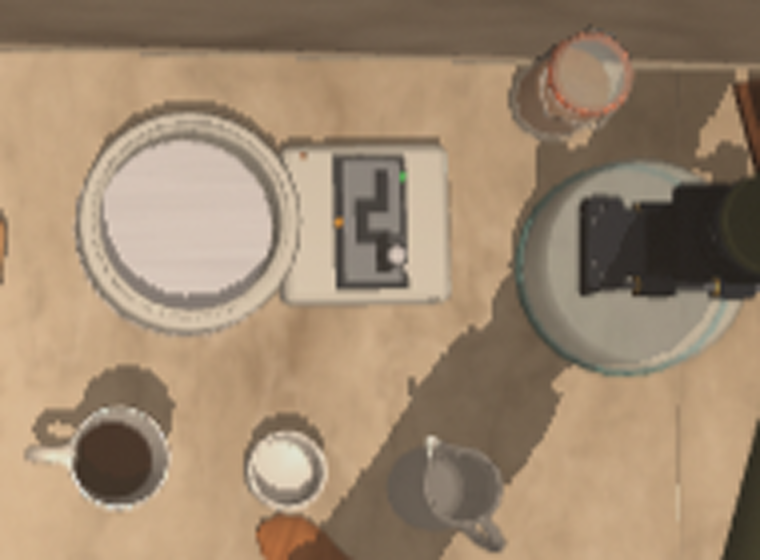

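Request:
play_rows:
  motion:
    - [1, 0, 0, 1.5, 0]
    - [1, 0, 0, 0.8, 0]
    - [1, 0, 0, 0.4, 0]
    - [1, 0, 0, 0.2, 0]
    - [1, 0, 0, 0, 0]

```text
time: 7.3
position: [0.5578, -0.4151, 0.066]
tool_rot: [3.141, 0.001, -0.002]
ft_force: [-8.0, 4.4, 15.6]
grip_width: 0.287
```

```bash
python3 - <<'E'
from h import *
st=ctrl.get_state();print(st["position"],st["ft_force"],st["grip_width"])
t=np.ascontiguousarray(cv2.imread("pics/t3.png")[:,:,::-1])
crop(t,285,110,350,178,11,"ct6")
E
```

```text
[ 0.55776725 -0.41514801  0.06601855] [-8.04504101  4.41192582 15.56964493] 0.2871912661450012
```

View pics/ct6.png

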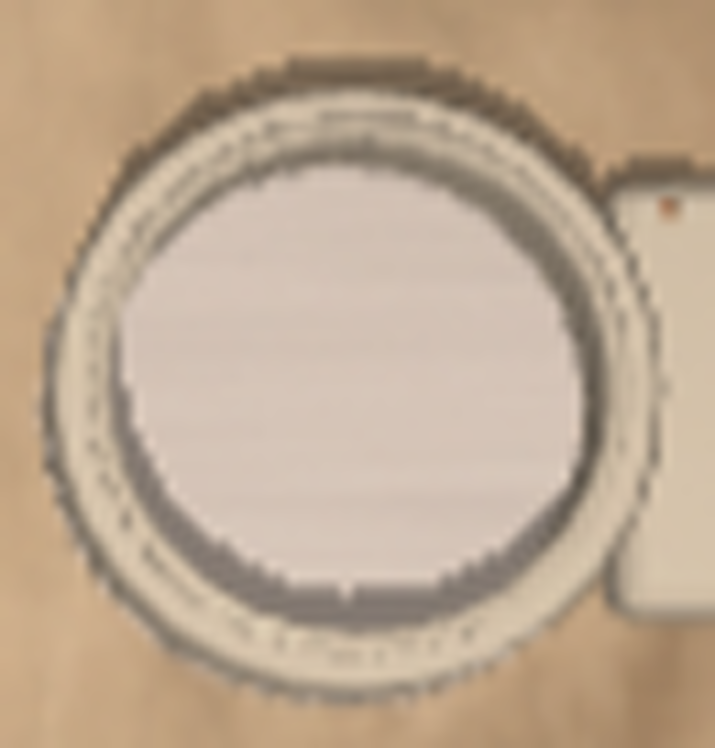

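Request:
play_rows:
  motion:
    - [0.6, 0, 0, 0, 0]
    - [0.3, 0, 0, 0, 0]
    - [0.3, 0, 0, -0.5, 0]
    - [0.3, 0, 0, -4, 0]
    - [0.3, 0, 0, -6, 0]
    - [0.3, 0, 0, 0, 0]

```text
time: 8.05
position: [0.5616, -0.4164, 0.174]
tool_rot: [3.136, 0.002, 0.014]
ft_force: [1.1, -1.0, 0.6]
grip_width: 0.688
```

```bash
python3 - <<'E'
from h import *
from scipy.ndimage import map_coordinates
from scipy.optimize import least_squares
st=ctrl.get_state();print(st["position"],st["ft_force"],st["grip_width"])
t=shot("top","t4")
crop(t,270,90,460,230,4,"ct7")
hsv=cv2.cvtColor(t,cv2.COLOR_RGB2HSV).astype(float);lab=cv2.cvtColor(t,cv2.COLOR_RGB2LAB).astype(float)
c0=plane("top",317.5,145.4,.064);print(c0)
def prof(z,rs,c):
    out=[]
    for a in np.radians(np.arange(0,360,5)):
        px=np.array([proj("top",(c[0]+r*np.cos(a),c[1]+r*np.sin(a),z)) for r in rs])
        out.append([map_coordinates(lab[:,:,k],[px[:,1],px[:,0]],order=1) for k in range(3)])
    return np.array(out)
rs=np.arange(.066,.094,.002)
P=prof(.064,rs,c0)
for i in range(0,72,9): print(i*5,P[i,0].round().astype(int),P[i,2].round().astype(int))
rs=np.arange(.086,.112,.002)
P=prof(.056,rs,c0)
for i in range(0,72,9): print(i*5,P[i,0].round().astype(int),P[i,2].round().astype(int))
E
```

```text
[ 0.56160154 -0.41639013  0.17399348] [ 1.1024184  -0.98856229  0.56679552] 0.6884335613548154
[ 0.58990809 -0.02830407  0.064     ]
0 [198 196 182 165 144 128 128 135 147 162 177 171 168 184] [137 137 137 136 137 138 137 138 140 140 141 140 140 141]
45 [202 203 203 202 199 185 160 150 165 181 177 172 184 197] [137 137 137 137 136 137 137 138 140 142 141 141 142 142]
90 [203 203 203 196 178 160 141 158 177 183 190 198 201 202] [137 137 137 137 136 135 135 138 141 141 142 142 142 142]
135 [184 155 135 133 133 149 175 197 192 183 187 196 202 195] [136 135 134 134 134 136 140 143 142 142 142 142 143 142]
180 [132 132 132 133 144 158 183 195 192 194 197 200 199 179] [134 134 134 134 136 139 141 143 142 142 142 142 142 141]
225 [167 143 132 132 141 163 183 194 197 200 201 198 186 167] [135 134 134 135 137 139 141 143 143 142 143 143 142 142]
270 [201 194 149 119 114 129 157 174 188 191 194 198 190 177] [137 137 137 137 136 137 140 141 142 142 142 142 142 141]
315 [188 164 138 128 125 127 136 154 171 178 179 188 197 185] [137 137 137 137 137 137 138 140 141 141 141 142 142 142]
0 [165 179 
[... 244 characters left out ...]
0 192 172 138 150 180 180 179 179 179 178] [142 142 142 142 141 140 138 141 146 148 150 150 150 150]
135 [193 202 198 187 165 147 141 164 179 182 182 182 183 183] [142 143 143 142 140 139 138 141 146 148 149 150 150 150]
180 [198 202 190 170 154 142 157 168 174 175 174 172 170 168] [142 142 142 141 139 139 144 148 149 150 150 150 150 150]
225 [201 200 189 171 156 164 173 175 175 174 173 172 170 167] [143 143 142 142 143 147 150 150 150 150 150 150 150 150]
270 [192 195 198 185 173 188 198 200 201 201 201 200 200 200] [142 142 142 141 141 141 142 142 142 142 142 143 143 143]
315 [177 178 186 199 188 171 137 114 114 129 154 157 156 165] [141 141 141 142 142 141 140 141 142 144 148 148 148 150]
```

View pics/ct7.png

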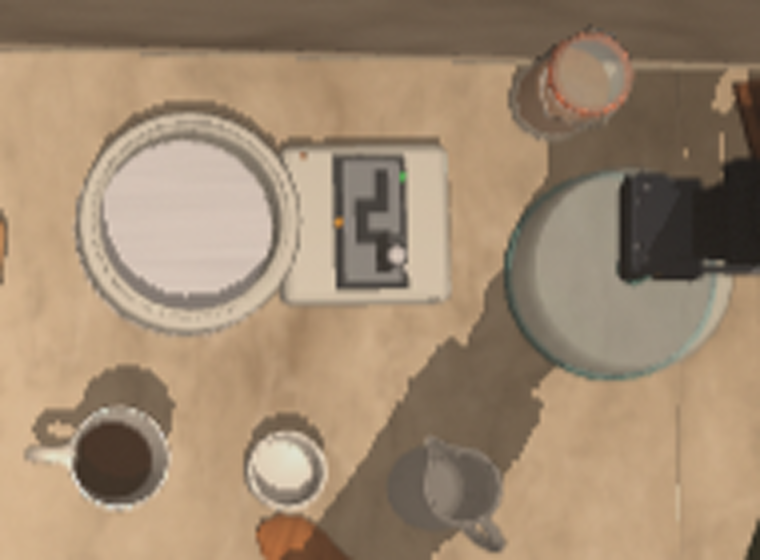

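```bash
cat >> h.py <<'E'
def wellfit(t,c=(.592,-.0267)):
    from scipy.ndimage import map_coordinates
    from scipy.optimize import least_squares
    lab=cv2.cvtColor(t,cv2.COLOR_RGB2LAB).astype(float)
    z=.064;rs=np.arange(.066,.090,.0005);pts=[]
    for a in np.radians(np.arange(0,360,4)):
        px=np.array([proj("top",(c[0]+r*np.cos(a),c[1]+r*np.sin(a),z)) for r in rs])
        b=map_coordinates(cv2.GaussianBlur(lab[:,:,2],(3,3),0),[px[:,1],px[:,0]],order=1)
        i=np.where((b[:-1]<139.5)&(b[1:]>=139.5))[0]
        if len(i): pts.append((c[0]+rs[i[-1]]*np.cos(a),c[1]+rs[i[-1]]*np.sin(a)))
    pts=np.array(pts)
    f=lambda p:np.hypot(pts[:,0]-p[0],pts[:,1]-p[1])-p[2]
    r=least_squares(f,[*c,.079],loss="soft_l1",f_scale=.001)
    return r.x,np.std(f(r.x)),len(pts)
def lids(im,n):
    m,b=blobs(im,(40,28,30),(100,255,160),20)
    return [(c,st) for c,st in b if st[2]<14 and st[3]<14]
E
python3 - <<'E'
from h import *
t=np.ascontiguousarray(cv2.imread("pics/t4.png")[:,:,::-1])
print(wellfit(t),wellfit(t,(.590,-.028)))
t=np.ascontiguousarray(cv2.imread("pics/t3.png")[:,:,::-1]);print(wellfit(t))
t=np.ascontiguousarray(cv2.imread("pics/t4.png")[:,:,::-1])
for c,st in lids(t,"t"): print(c,st[4],plane("top",*c,.088).round(4))
E
```

```text
(array([ 0.5920825 , -0.02685001,  0.07912915]), np.float64(0.0004759688772331043), 90) (array([ 0.59205024, -0.02686931,  0.0791147 ]), np.float64(0.0004768730023281837), 90)
(array([ 0.59205137, -0.02689063,  0.07904055]), np.float64(0.000515791843671558), 90)
[193.5 142.5] 43 [0.5843 0.3997 0.088 ]
[216.  149.1] 42 [0.5636 0.3218 0.088 ]
[240.  149.3] 42 [0.5651 0.2397 0.088 ]
[191.9 167.5] 43 [0.4981 0.4019 0.088 ]
[213.8 167.8] 38 [0.4991 0.3271 0.088 ]
[234.7 170.9] 39 [0.4904 0.2555 0.088 ]
[210.  193.6] 41 [0.4106 0.337  0.088 ]
```

Request:
play_rows:
  motion:
    - [0.35, 0, -5, 0, 0]
    - [0.35, 0, -5, 0, 0]
    - [0.35, 0, -5, 0, 0]
    - [0.35, 0, -5, 0, 0]
    - [0.35, 0, -5, 0, 0]
    - [0.35, 0, -5, 0, 0]
    - [0.35, 0, -5, 0, 0]
    - [0.35, 0, -5, 0, 0]
    - [0.35, 0, -5, 0, 0]
    - [0.35, 0, -5, 0, 0]
    - [0.35, 0, -5, 0, 0]
    - [0.35, 0, -5, 0, 0]
    - [0.35, 0.3, -5, 0, 0]
    - [0.35, 0, -0.6, 2, 0]
    - [0.35, 0, 0, 0, 0]
    - [0.35, 0, 0, 0, 0]
    - [0.35, 0, 0, 0, 0]
  force: 5

```text
time: 10.22
position: [0.5614, 0.239, 0.1478]
tool_rot: [3.141, -0.003, 0.001]
ft_force: [-0.2, 0.3, -0.3]
grip_width: 0.648
```

```bash
python3 - <<'E'
from h import *
for i in range(3):
    s=shot("side","s5");st=ctrl.get_state();print(st["position"].round(4) if hasattr(st["position"],'round') else st["position"],st["tool_rot"],st["grip_width"])
crop(s,180,160,280,250,7,"cs5")
for c,st in lids(s,"s"): print(c,st[4],plane("side",*c,.080).round(4))
E
```

```text
[0.5614 0.2393 0.148 ] [ 3.14116202e+00 -2.13799645e-03  1.37234860e-03] 0.6465833085041715
[0.5613 0.2396 0.1481] [ 3.14129934e+00 -1.52309632e-03  1.53743321e-03] 0.6506666955802539
[0.5612 0.2398 0.148 ] [ 3.14136581e+00 -9.16015069e-04  1.40443192e-03] 0.6547691565570384
[261.7 123.6] 39 [ 0.5572 -0.3908  0.08  ]
[218.8 202.3] 67 [0.566  0.2413 0.08  ]
[240.7 208.4] 68 [0.4905 0.2575 0.08  ]
[211.4 218.3] 78 [0.5634 0.324  0.08  ]
[231.9 222.2] 66 [0.4989 0.3285 0.08  ]
[260.9 228.5] 71 [0.41   0.3381 0.08  ]
[195.8 234. ] 82 [0.5839 0.4012 0.08  ]
[225.4 238.9] 82 [0.4969 0.403  0.08  ]
```

View pics/cs5.png

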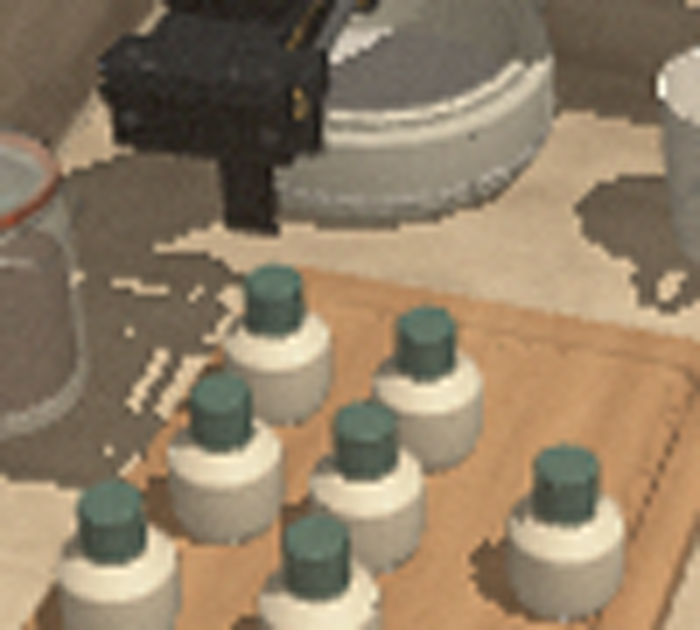

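```bash
python3 -c "
from h import *
print(np.round(ctrl.get_state()['joint_positions'],3))"
```

```text
[ 0.161  0.384 -0.754  1.639  0.276  1.229 -2.221]
```

Request:
play_rows:
  motion:
    - [0.35, 0.4, 0, 0, 0]
    - [0.35, 0, 0, 4, 0]
    - [0.35, 0, 0, 3, 0]
    - [0.35, 0, 0, 0, 0]
    - [0.35, 0, 0, 0, 0]
    - [0.6, 0, 0, 0, 0]
    - [0.9, 0, 0, 0, 0]
    - [0.9, 0, 0, 0, 0]
    - [0.9, 0, 0, 0, 0]
    - [0.9, 0, 0, 0, 0]
  force: 4

```text
time: 11.62
position: [0.5649, 0.2406, 0.0777]
tool_rot: [3.141, 0.001, 0.0]
ft_force: [0.1, -0.3, 2.3]
grip_width: 0.3
```

Request:
play_rows:
  motion:
    - [0.35, 0, 0, 0, 0]
    - [0.35, 0, 0, 0, 0]
    - [0.35, 0, 0, 0, -0.1745]
    - [0.35, 0, 0, 0, -0.1745]
    - [0.35, 0, 0, 0, -0.1745]
    - [0.35, 0, 0, 0, -0.1745]
    - [0.35, 0, 0, 0, -0.1745]
    - [0.35, 0, 0, 0, -0.1745]
    - [0.35, 0, 0, 0, -0.1745]
    - [0.35, 0, 0, 0, -0.1745]
    - [0.35, 0, 0, 0, -0.1745]
    - [0.35, 0, 0, 0, 0]
    - [0.35, 0, 0, 0, 0]

```text
time: 13.25
position: [0.5647, 0.2406, 0.0774]
tool_rot: [-2.224, -2.219, 0.0]
ft_force: [0.5, -0.0, 0.0]
grip_width: 0.65
```

```bash
python3 - <<'E'
from h import *
s=shot("side","s6");st=ctrl.get_state();print(np.round(st["position"],4),np.round(st["tool_rot"],4),st["grip_width"],np.round(st["joint_positions"],3))
crop(s,180,160,280,250,7,"cs6")
E
```

```text
[0.5647 0.2406 0.0775] [ 2.2233e+00  2.2193e+00 -2.0000e-04] 0.6477187320699223 [ 0.339  0.585 -1.027  1.689  0.537  1.179 -0.83 ]
```

View pics/cs6.png

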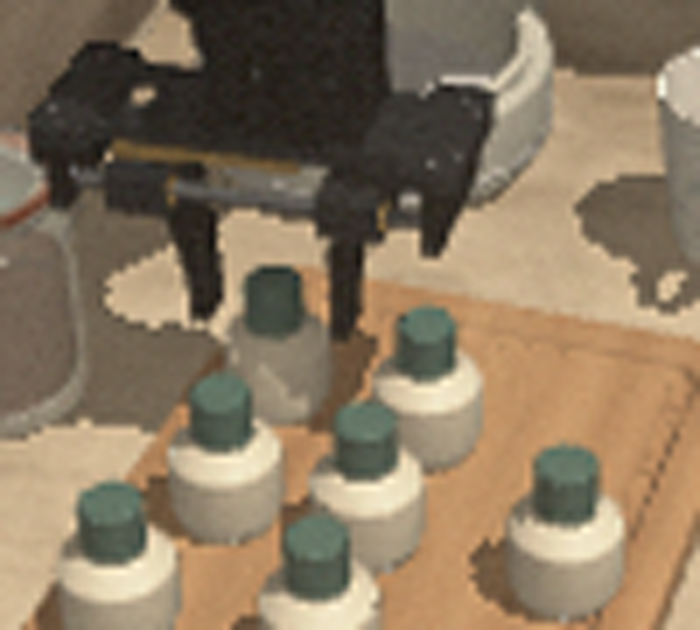

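Request:
play_rows:
  motion:
    - [0.6, 0, 0, 0, 0]
    - [0.9, 0, 0, 0, 0]
    - [0.9, 0, 0, 0, 0]
    - [0.9, 0, 0, 0, 0]
    - [0.9, 0, 0, 0, 0]

```text
time: 13.92
position: [0.5648, 0.2406, 0.0775]
tool_rot: [2.221, 2.222, 0.0]
ft_force: [0.4, -1.1, 0.2]
grip_width: 0.295
```

```bash
python3 - <<'E'
from h import *
s=shot("side","s7");st=ctrl.get_state();print(np.round(st["position"],4),np.round(st["tool_rot"],4),st["grip_width"])
b0=cv2.imread("pics/s5.png");b1=cv2.imread("pics/s7.png")
# jar body lower part shift: compare by phase correlation of body patch
for nm in("s5","s6","s7"):
    im=cv2.imread(f"pics/{nm}.png");g=cv2.cvtColor(im,cv2.COLOR_BGR2HSV)
    r=g[214:220,205:235,1].mean(0); print(nm,r.round().astype(int))
E
```

```text
[0.5648 0.2406 0.0775] [ 2.2209  2.2219 -0.    ] 0.2947374140024452
s5 [ 91 104  58  42  40  39  37  39  38  38  42  59  60  59  60  58  58  59
  59  67  73  90 115 100  94  86  84  81  53  52]
s6 [ 94 105  54  41  39  40  40  38  38  42  40  58  60  59  59  60  59  60
  60  63  72  88 106  92  85  80  84  82  55  52]
s7 [ 95 105  51  40  38  36  39  36  39  40  41  59  61  60  59  60  59  60
  58  54  65  78  98  93  86  80  82  82  54  52]
```

Request:
play_rows:
  motion:
    - [0.9, 0, 0, 0, 0]
    - [0.9, 0, 0, -1, 0]
    - [0.9, 0, 0, -4, 0]
    - [0.9, 0, 0, -3.5, 0]
    - [0.9, -4.4, 0.45, 0, 0]
    - [0.9, -4.4, 0.45, 0, 0]
    - [0.9, -4.4, 0.45, 0, 0]
    - [0.9, -4.4, 0.45, 0, 0]
    - [0.9, -4.4, 0.45, 0, 0]
    - [0.9, -4.4, 0.45, 0, 0]
    - [0.9, -0.3, 0, 0, 0]
    - [0.9, 0, 0, 0, 0]
    - [0.9, 0, 0, 0, 0]
    - [0.9, 0, 0, 0, 0]
  force: 15

```text
time: 15.72
position: [0.5918, -0.0247, 0.1628]
tool_rot: [2.218, 2.225, 0.0]
ft_force: [-0.2, 0.9, -1.2]
grip_width: 0.296
```

```bash
python3 - <<'E'
from h import *
s=shot("side","s8");st=ctrl.get_state();print(np.round(st["position"],4),np.round(st["tool_rot"],4),st["grip_width"],np.round(st["joint_positions"],3))
crop(s,180,90,300,210,5,"cs8")
E
```

```text
[ 0.5918 -0.025   0.1627] [2.2184e+00 2.2243e+00 1.0000e-04] 0.2957407896911955 [ 0.864  0.45  -1.095  1.66   0.415  1.288 -0.307]
```

View pics/cs8.png

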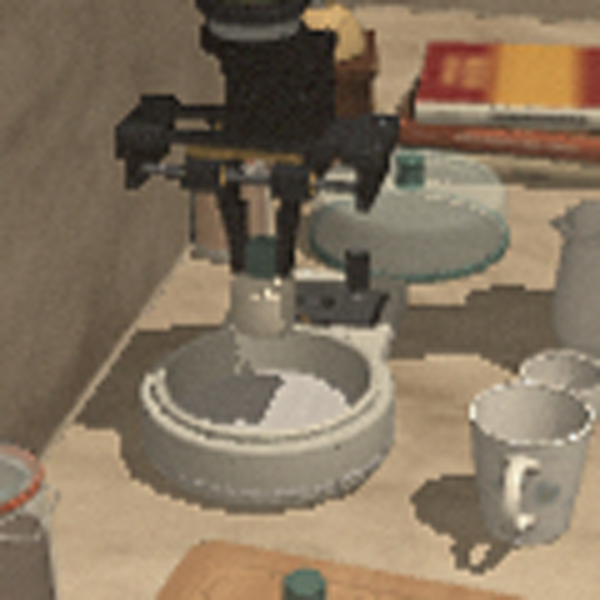

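Request:
play_rows:
  motion:
    - [0.9, -0.1, 0, 3, 0]
    - [0.9, 0, 0, 3, 0]
    - [0.9, 0, 0, 1.5, 0]
    - [0.9, 0, 0, 0.8, 0]
    - [0.9, 0, 0, 0.2, 0]
    - [0.9, 0, 0, 0, 0]
    - [0.9, 0, 0, 0, 0]

```text
time: 16.65
position: [0.5924, -0.0273, 0.0783]
tool_rot: [2.22, 2.221, 0.001]
ft_force: [0.4, 0.5, -0.8]
grip_width: 0.294
```

Request:
play_rows:
  motion:
    - [0.9, 0.1, 0, 0.1, 0]
    - [0.9, 0, 0, 0, 0]
    - [0.9, 0, 0, 0, 0]

```text
time: 17.02
position: [0.5925, -0.0266, 0.0773]
tool_rot: [2.22, 2.221, 0.001]
ft_force: [-0.4, -0.6, 6.2]
grip_width: 0.297
```

Request:
play_rows:
  motion:
    - [0.6, 0, 0, 0, 0]
    - [0.45, 0, 0, 0, 0]
    - [0.45, 0, 0, -1.5, 0]
    - [0.4, 0, 0, -4, 0]
    - [0.4, 0, 0, -3, 0]
    - [0.35, 4.7, -1.7, 0, 0]
    - [0.35, 4.7, -1.7, 0, 0]
    - [0.35, 4.7, -1.7, 0, 0]
    - [0.35, 4.7, -1.7, 0, 0]
    - [0.35, 4.7, -1.7, 0, 0]
    - [0.35, 4.7, -1.7, 0, 0]
    - [0.35, 0, 0, 0, 0]
    - [0.35, 0, 0, 0, 0]
    - [0.35, 0, 0, 0, 0]
  force: 4

```text
time: 18.77
position: [0.4907, 0.254, 0.1615]
tool_rot: [2.223, 2.219, -0.001]
ft_force: [-0.9, 0.6, 0.8]
grip_width: 0.651
```

```bash
cat >> h.py <<'E'
def look(k):
    s=shot("side","s"+k);t=shot("top","t"+k);st=ctrl.get_state()
    print("TCP",np.round(st["position"],4),np.round(st["tool_rot"],4),round(st["grip_width"],3),"q",np.round(st["joint_positions"],2),"t",round(st["time"],2))
    print("well",wellfit(t))
    for c,b in lids(t,"t"): print("T",c,b[4],plane("top",*c,.088).round(4)[:2])
    for c,b in lids(s,"s"): print("S",c,b[4],plane("side",*c,.080).round(4)[:2])
    crop(t,150,100,350,220,4,"ct"+k);crop(s,170,130,300,250,5,"cs"+k)
E
python3 - <<'E'
from h import *
look("9")
E
```

```text
TCP [0.4905 0.2541 0.1615] [ 2.2238e+00  2.2187e+00 -6.0000e-04] 0.649 q [ 0.46  0.38 -1.18  1.76  0.37  1.26 -0.81] t 18.88
well (array([ 0.59078687, -0.02648165,  0.0788306 ]), np.float64(0.0017630657683536343), 57)
T [193.6 142.5] 44 [0.5843 0.3994]
T [318.2 143.1] 40 [ 0.5936 -0.0271]
T [429.  156.3] 73 [ 0.5583 -0.4053]
T [192.  167.5] 44 [0.4981 0.4015]
T [210.  193.5] 42 [0.411 0.337]
S [261.8 123.7] 40 [ 0.5565 -0.3898]
S [240.7 208.7] 57 [0.4901 0.259 ]
S [211.4 218.5] 76 [0.5631 0.3249]
S [231.8 222.4] 68 [0.4989 0.3295]
S [260.9 228.4] 69 [0.4101 0.3377]
S [195.8 234. ] 84 [0.5839 0.4012]
S [225.3 238.9] 82 [0.4971 0.4031]
```

View pics/ct9.png

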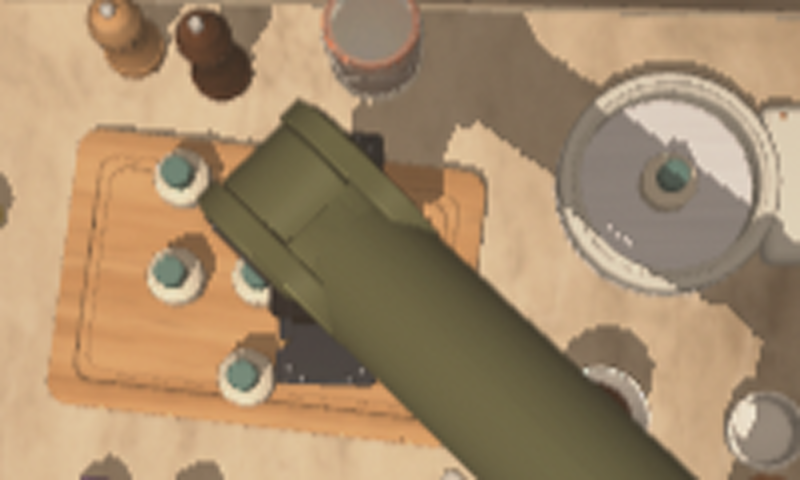

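Request:
play_rows:
  motion:
    - [0.35, 0.2, -0.1, 0, 0]
    - [0.35, 0, 0, 4, 0]
    - [0.35, 0, 0, 4, 0]
    - [0.35, 0, 0, 0.4, 0]
    - [0.35, 0, 0, 0, 0]
    - [0.5, 0, 0, 0, 0]
    - [0.7, 0, 0, 0, 0]
    - [0.9, 0, 0, 0, 0]
    - [0.9, 0, 0, 0, 0]
    - [0.9, 0, 0, 0, 0]
  force: 6

```text
time: 20.12
position: [0.489, 0.2576, 0.0777]
tool_rot: [2.221, 2.222, 0.001]
ft_force: [0.5, -0.2, 1.2]
grip_width: 0.291
```

Request:
play_rows:
  motion:
    - [0.9, 0, 0, 0, 0]
    - [0.9, 0, 0, -1, 0]
    - [0.9, 0, 0, -4, 0]
    - [0.9, 0, 0, -3.5, 0]
    - [0.9, -4.4, 2.1, 0, 0]
    - [0.9, -4.4, 2.1, 0, 0]
    - [0.9, -4.4, 2.1, 0, 0]
    - [0.9, -4.4, 2.1, 0, 0]
    - [0.9, -4.4, 2.1, 0, 0]
    - [0.9, -4.4, 2.1, 0, 0]
    - [0.9, -4.4, 2.1, 0, 0]
    - [0.9, 0, 0, 0, 0]
    - [0.9, 0, 0, 0, 0]
    - [0.9, 0, 0, 0, 0]
  force: 15

```text
time: 21.88
position: [0.6354, -0.0482, 0.1629]
tool_rot: [-2.217, -2.225, -0.0]
ft_force: [-0.2, 0.5, -1.7]
grip_width: 0.291
```

```bash
cat >> h.py <<'E'
def tcp():
    st=ctrl.get_state();print("TCP",np.round(st["position"],4),np.round(st["tool_rot"],4),round(st["grip_width"],3),"q",np.round(st["joint_positions"],2),"F",np.round(st["ft_force"],1))
E
python3 - <<'E'
from h import *
tcp();s=shot("side","s10");crop(s,180,90,300,210,5,"cs10")
E
```

```text
TCP [ 0.6354 -0.0482  0.1629] [-2.2174e+00 -2.2250e+00 -4.0000e-04] 0.291 q [ 0.8   0.54 -1.05  1.55  0.48  1.33 -0.29] F [-0.2  0.5 -1.7]
```

View pics/cs10.png

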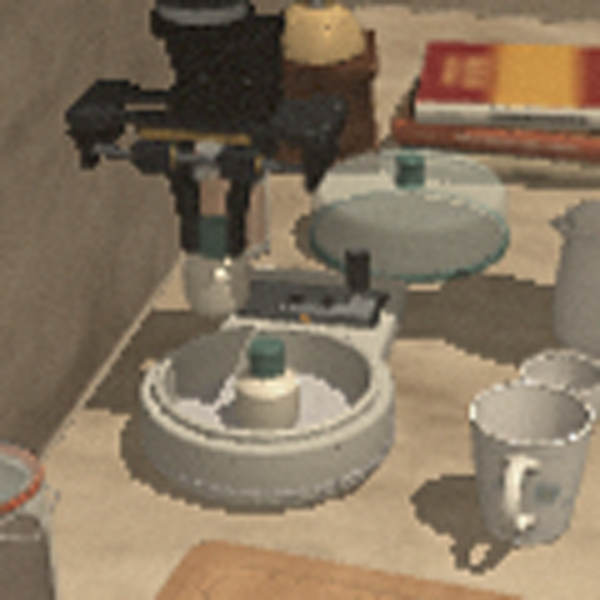

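Request:
play_rows:
  motion:
    - [0.9, -0.3, 0.15, 0, 0]
    - [0.9, 0, 0, 3.5, 0]
    - [0.9, 0, 0, 0, 0]
    - [0.9, 0, 0, 0, 0]
    - [0.9, 0, 0, 0, 0]

```text
time: 22.55
position: [0.6382, -0.053, 0.129]
tool_rot: [2.22, 2.221, 0.002]
ft_force: [0.3, -0.7, -1.1]
grip_width: 0.294
```

Request:
play_rows:
  motion:
    - [0.9, 0.15, -0.1, 0, 0]
    - [0.9, 0, 0, 2, 0]
    - [0.9, 0, 0, 2, 0]
    - [0.9, 0, 0, 0.9, 0]
    - [0.9, 0, 0, 0, 0]
    - [0.9, 0, 0, 0, 0]

```text
time: 23.3
position: [0.6361, -0.0517, 0.0779]
tool_rot: [-2.22, -2.222, 0.001]
ft_force: [-0.2, 0.3, -0.5]
grip_width: 0.291
```

Request:
play_rows:
  motion:
    - [0.9, 0, 0, 0.1, 0]
    - [0.9, 0, 0, 0, 0]
    - [0.6, 0, 0, 0, 0]
    - [0.45, 0, 0, 0, 0]
    - [0.45, 0, 0, -1.5, 0]
    - [0.4, 0, 0, -4, 0]
    - [0.4, 0, 0, -3, 0]
    - [0.35, 4.75, -1.7, 0, 0]
    - [0.35, 4.75, -1.7, 0, 0]
    - [0.35, 4.75, -1.7, 0, 0]
    - [0.35, 4.75, -1.7, 0, 0]
    - [0.35, 4.75, -1.7, 0, 0]
    - [0.35, 4.75, -1.7, 0, 0]
    - [0.35, 4.75, -1.7, 0, 0]
    - [0.35, 4.75, -1.7, 0, 0]
    - [0.35, 0, 0, 0, 0]
    - [0.35, 0, 0, 0, 0]
    - [0.35, 0, 0, 0, 0]
  force: 6

```text
time: 25.55
position: [0.5014, 0.3265, 0.1627]
tool_rot: [2.223, 2.218, -0.0]
ft_force: [-0.5, 0.5, 0.9]
grip_width: 0.649
```

```bash
python3 - <<'E'
from h import *
look("11")
E
```

```text
TCP [0.5012 0.3266 0.1625] [ 2.2235e+00  2.2186e+00 -4.0000e-04] 0.652 q [ 0.25  0.48 -1.12  1.64  0.45  1.3  -0.95] t 25.65
well (array([ 0.59115699, -0.02657266,  0.07831759]), np.float64(0.002212232024673002), 56)
T [325.5 131.3] 50 [ 0.6352 -0.0514]
T [318.  143.1] 42 [ 0.5936 -0.0265]
T [429.1 156.3] 71 [ 0.5583 -0.4056]
T [210.  194.1] 35 [0.4089 0.3369]
S [261.6 123.5] 39 [ 0.5579 -0.3918]
S [211.2 218.6] 57 [0.5635 0.3255]
S [231.6 222.4] 37 [0.4995 0.3296]
S [261.  228.4] 69 [0.4098 0.3376]
S [195.6 234. ] 87 [0.5845 0.4014]
S [225.4 238.9] 82 [0.4969 0.403 ]
```

View pics/ct11.png

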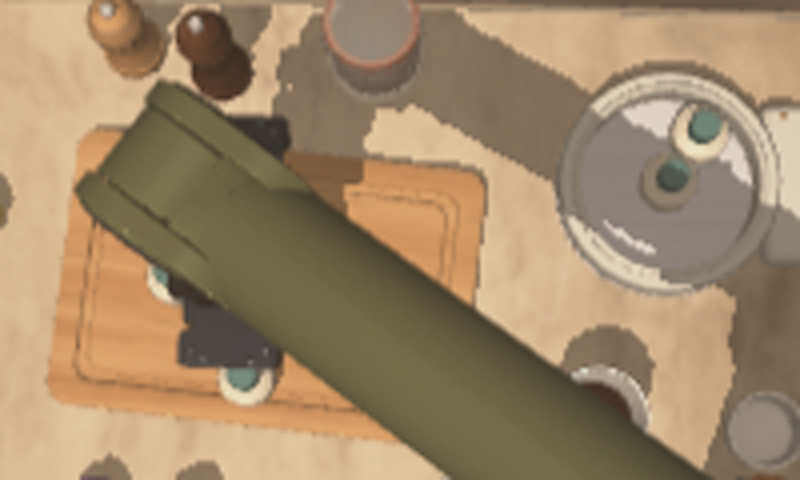

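Request:
play_rows:
  motion:
    - [0.35, 0.1, -0.2, 0, 0]
    - [0.35, 0, 0, 4, 0]
    - [0.35, 0, 0, 4, 0]
    - [0.35, 0, 0, 0.4, 0]
    - [0.35, 0, 0, 0, 0]
    - [0.5, 0, 0, 0, 0]
    - [0.7, 0, 0, 0, 0]
    - [0.9, 0, 0, 0, 0]
    - [0.9, 0, 0, 0, 0]
    - [0.9, 0, 0, 0, 0]

```text
time: 26.9
position: [0.4984, 0.3292, 0.0788]
tool_rot: [2.221, 2.222, 0.001]
ft_force: [0.5, -0.4, 2.1]
grip_width: 0.299
```

Request:
play_rows:
  motion:
    - [0.9, 0, 0, 0, 0]
    - [0.9, 0, 0, -1, 0]
    - [0.9, 0, 0, -4, 0]
    - [0.9, 0, 0, -3.5, 0]
    - [0.9, -4.5, 1.0, 0, 0]
    - [0.9, -4.5, 1.0, 0, 0]
    - [0.9, -4.5, 1.0, 0, 0]
    - [0.9, -4.5, 1.0, 0, 0]
    - [0.9, -4.5, 1.0, 0, 0]
    - [0.9, -4.5, 1.0, 0, 0]
    - [0.9, -4.5, 1.0, 0, 0]
    - [0.9, -4.5, 1.0, 0, 0]
    - [0.9, -4.5, 1.0, 0, 0]
    - [0.9, 0, 0, 0, 0]
    - [0.9, 0, 0, 3.5, 0]
    - [0.9, 0, 0, 0, 0]
    - [0.9, 0, 0, 0, 0]
    - [0.9, 0, 0, 0, 0]
  force: 15

```text
time: 29.15
position: [0.5892, -0.0753, 0.13]
tool_rot: [2.219, 2.222, 0.002]
ft_force: [0.6, 0.7, -1.6]
grip_width: 0.291
```

Request:
play_rows:
  motion:
    - [0.9, -0.2, 0.2, 0, 0]
    - [0.9, 0, 0, 0, 0]
    - [0.9, 0, 0, 2, 0]
    - [0.9, 0, 0, 2, 0]
    - [0.9, 0, 0, 0.9, 0]
    - [0.9, 0, 0, 0, 0]
    - [0.9, 0, 0, 0, 0]

```text
time: 30.02
position: [0.5903, -0.0777, 0.0791]
tool_rot: [-2.22, -2.222, 0.0]
ft_force: [-0.5, -0.3, -1.6]
grip_width: 0.293
```

Request:
play_rows:
  motion:
    - [0.9, 0, 0, 0.1, 0]
    - [0.6, 0, 0, 0, 0]
    - [0.45, 0, 0, 0, 0]
    - [0.45, 0, 0, -1.5, 0]
    - [0.4, 0, 0, -4, 0]
    - [0.4, 0, 0, -3, 0]
    - [0.35, 4.6, -2.0, 0, 0]
    - [0.35, 4.6, -2.0, 0, 0]
    - [0.35, 4.6, -2.0, 0, 0]
    - [0.35, 4.6, -2.0, 0, 0]
    - [0.35, 4.6, -2.0, 0, 0]
    - [0.35, 4.6, -2.0, 0, 0]
    - [0.35, 4.6, -2.0, 0, 0]
    - [0.35, 4.6, -2.0, 0, 0]
    - [0.35, 4.6, -2.0, 0, 0]
    - [0.35, 0, 0, 0, 0]
    - [0.35, 0, 0, 0, 0]
    - [0.35, 0, 0, 0, 0]
  force: 6

```text
time: 32.28
position: [0.4114, 0.3346, 0.1637]
tool_rot: [2.223, 2.218, -0.0]
ft_force: [0.4, -0.7, 0.3]
grip_width: 0.651
```

```bash
python3 - <<'E'
from h import *
look("12")
E
```

```text
TCP [0.4113 0.3346 0.1635] [ 2.2238e+00  2.2182e+00 -4.0000e-04] 0.65 q [ 0.34  0.33 -1.24  1.8   0.33  1.24 -0.99] t 32.38
well (array([ 0.59105502, -0.0263582 ,  0.07841656]), np.float64(0.0018204731281232884), 59)
T [325.5 131.3] 50 [ 0.6352 -0.0514]
T [193.6 142.5] 44 [0.5843 0.3994]
T [317.8 143.4] 47 [ 0.5926 -0.0258]
T [332.8 144.6] 49 [ 0.5898 -0.0771]
T [215.9 149.1] 35 [0.5636 0.3222]
T [429.1 156.4] 71 [ 0.5579 -0.4056]
S [235.5 156.3] 76 [ 0.5932 -0.0632]
S [223.9 156.6] 45 [ 0.6362 -0.0511]
S [211.1 218.3] 55 [0.5642 0.3242]
S [260.8 230.2] 36 [0.4088 0.3456]
S [195.8 233.9] 84 [0.5841 0.4008]
S [225.4 238.8] 79 [0.497  0.4026]
```

View pics/ct12.png

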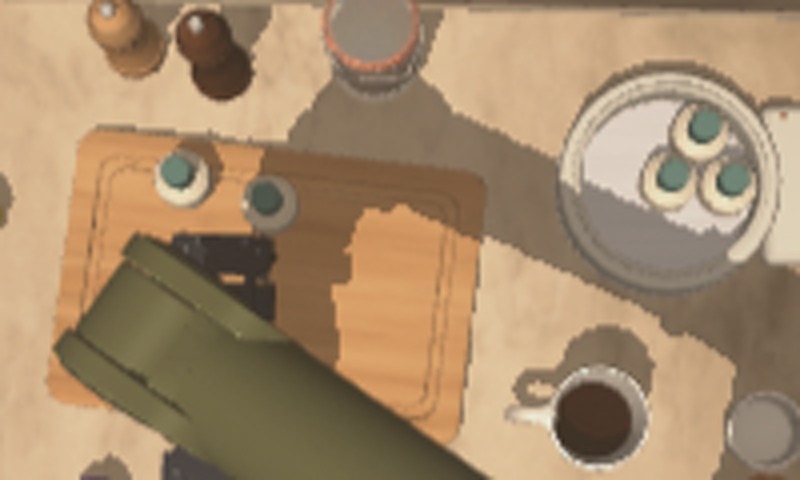

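Request:
play_rows:
  motion:
    - [0.35, 0.2, 0, 0, 0]
    - [0.35, 0, 0, 4, 0]
    - [0.35, 0, 0, 0, 0]

```text
time: 32.75
position: [0.4088, 0.3363, 0.1214]
tool_rot: [-2.22, -2.221, 0.008]
ft_force: [-0.1, 0.6, 0.9]
grip_width: 0.652
```

```bash
python3 - <<'E'
from h import *
tcp()
E
```

```text
TCP [0.4088 0.3363 0.1214] [-2.2203 -2.221   0.0082] 0.652 q [ 0.29  0.38 -1.2   1.85  0.38  1.18 -1.04] F [-0.1  0.6  0.9]
```

Descending brings q3 away from its limit, so I'll continue down and grip.

Request:
play_rows:
  motion:
    - [0.35, 0, 0.1, 2.3, 0]
    - [0.35, 0, 0, 2, 0]
    - [0.35, 0, 0, 0, 0]
    - [0.35, 0, 0, 0, 0]
    - [0.5, 0, 0, 0, 0]
    - [0.7, 0, 0, 0, 0]
    - [0.9, 0, 0, 0, 0]
    - [0.9, 0, 0, 0, 0]
    - [0.9, 0, 0, 0, 0]

```text
time: 33.88
position: [0.4112, 0.3381, 0.0806]
tool_rot: [2.221, 2.222, -0.0]
ft_force: [-1.3, -1.1, 1.1]
grip_width: 0.297
```

Request:
play_rows:
  motion:
    - [0.9, 0, 0, 0, 0]
    - [0.9, 0, 0, -1, 0]
    - [0.9, 0, 0, -4, 0]
    - [0.9, 0, 0, -3.5, 0]
    - [0.9, -4.3, 1.5, 0, 0]
    - [0.9, -4.3, 1.5, 0, 0]
    - [0.9, -4.3, 1.5, 0, 0]
    - [0.9, -4.3, 1.5, 0, 0]
    - [0.9, -4.3, 1.5, 0, 0]
    - [0.9, -4.3, 1.5, 0, 0]
    - [0.9, -4.3, 1.5, 0, 0]
    - [0.9, -4.3, 1.5, 0, 0]
    - [0.9, -4.3, 1.5, 0, 0]
    - [0.9, 0, 0, 0, 0]
    - [0.9, 0, 0, 3.2, 0]
    - [0.9, 0, 0, 0, 0]
    - [0.9, 0, 0, 0, 0]
    - [0.9, 0, 0, 0, 0]
  force: 15

```text
time: 36.12
position: [0.5471, -0.0484, 0.1348]
tool_rot: [2.219, 2.221, 0.001]
ft_force: [0.3, 0.4, -1.7]
grip_width: 0.294
```

Request:
play_rows:
  motion:
    - [0.9, -0.3, -0.1, 0, 0]
    - [0.9, 0, 0, 0, 0]
    - [0.9, 0, 0, 0, 0]

```text
time: 36.5
position: [0.5454, -0.052, 0.1337]
tool_rot: [2.221, 2.221, -0.0]
ft_force: [-0.3, -0.8, -1.1]
grip_width: 0.294
```

Request:
play_rows:
  motion:
    - [0.9, 0, 0, 2, 0]
    - [0.9, 0, 0, 2, 0]
    - [0.9, 0, 0, 1.2, 0]
    - [0.9, 0, 0, 0, 0]
    - [0.9, 0, 0, 0, 0]

```text
time: 37.12
position: [0.5452, -0.0517, 0.0811]
tool_rot: [-2.22, -2.222, 0.0]
ft_force: [1.0, -0.0, -0.9]
grip_width: 0.292
```

Request:
play_rows:
  motion:
    - [0.9, 0, 0, 0.1, 0]
    - [0.6, 0, 0, 0, 0]
    - [0.45, 0, 0, 0, 0]
    - [0.45, 0, 0, -1.5, 0]
    - [0.4, 0, 0, -4, 0]
    - [0.4, 0, 0, -2.7, 0]
    - [0.35, 4.7, 0.2, 0, 0]
    - [0.35, 4.7, 0.2, 0, 0]
    - [0.35, 4.7, 0.2, 0, 0]
    - [0.35, 4.7, 0.2, 0, 0]
    - [0.35, 4.7, 0.2, 0, 0]
    - [0.35, 4.7, 0.2, 0, 0]
    - [0.35, 4.7, 0.2, 0, 0]
    - [0.35, 4.7, 0.2, 0, 0]
    - [0.35, 0, 0, 0, 0]
    - [0.35, 0, 0, 0, 0]
    - [0.35, 0, 0, 0, 0]
  force: 6

```text
time: 39.25
position: [0.5621, 0.3222, 0.1628]
tool_rot: [2.223, 2.218, -0.001]
ft_force: [0.3, -0.3, 0.5]
grip_width: 0.65
```

```bash
python3 - <<'E'
from h import *
look("13")
E
```

```text
TCP [0.562  0.3224 0.1627] [ 2.2232e+00  2.2184e+00 -4.0000e-04] 0.652 q [ 0.19  0.58 -1.06  1.52  0.51  1.35 -0.91] t 39.35
well (array([ 0.59223687, -0.02588104,  0.07817216]), np.float64(0.0028006845476046278), 58)
T [325.6 131.2] 50 [ 0.6355 -0.0518]
T [317.8 143.4] 36 [ 0.5926 -0.0258]
T [332.9 144.8] 42 [ 0.5891 -0.0775]
T [429.1 156.4] 71 [ 0.5579 -0.4056]
T [325.  157.5] 34 [ 0.5446 -0.0512]
T [192.  167.5] 44 [0.4981 0.4015]
S [261.5 123.7] 39 [ 0.5579 -0.3895]
S [235.5 156.3] 64 [ 0.5932 -0.0632]
S [246.5 159.1] 35 [ 0.5466 -0.0508]
S [210.3 219.2] 31 [0.5652 0.3288]
S [195.6 233.9] 85 [0.5846 0.401 ]
S [225.5 238.6] 72 [0.4969 0.4018]
```

View pics/ct13.png

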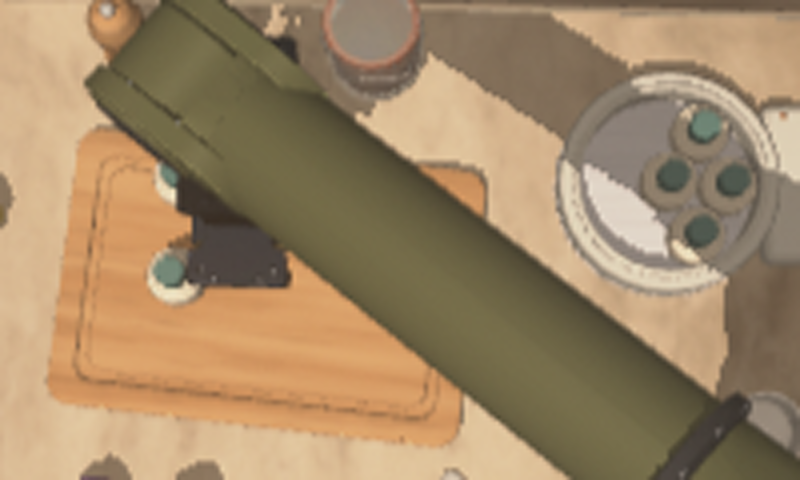

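View pics/cs13.png

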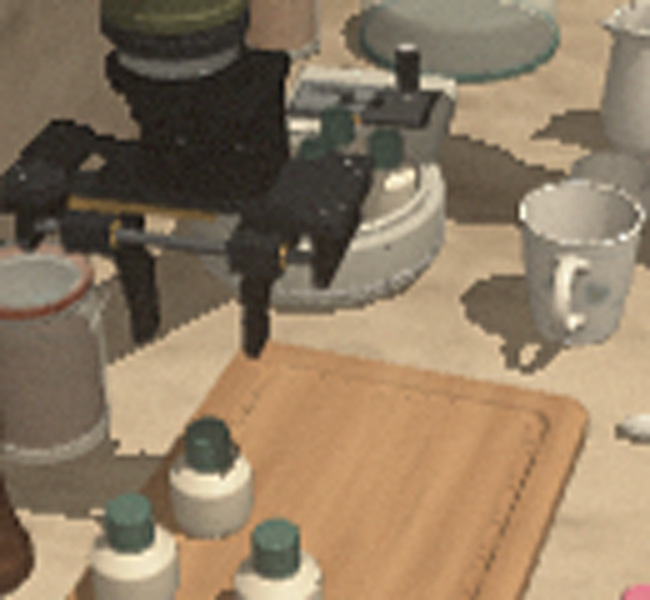

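```bash
python3 - <<'E'
from h import *
print("dark base side",plane("side",168,245,0.0),"light base",plane("side",149,263,0),"glass base",plane("side",177,216,0))
print("tops: tri dark",tri((199,107),(161,203)),"light",tri((178,102),(146,226)))
t=cv2.imread("pics/t12.png")[:,:,::-1];crop(t,150,85,270,175,6,"ct12b")
s=cv2.imread("pics/s12.png")[:,:,::-1];crop(s,120,170,250,290,5,"cs12b")
E
```

```text
dark base side [0.68767176 0.38106946 0.        ] light base [0.70969621 0.46293871 0.        ] glass base [0.71669725 0.24172419 0.        ]
tops: tri dark (array([0.69055905, 0.3752161 , 0.15250097]), np.float64(0.0011360515584680725)) light (array([0.70872264, 0.44888367, 0.12616093]), np.float64(0.009370077282821694))
```

View pics/ct12b.png

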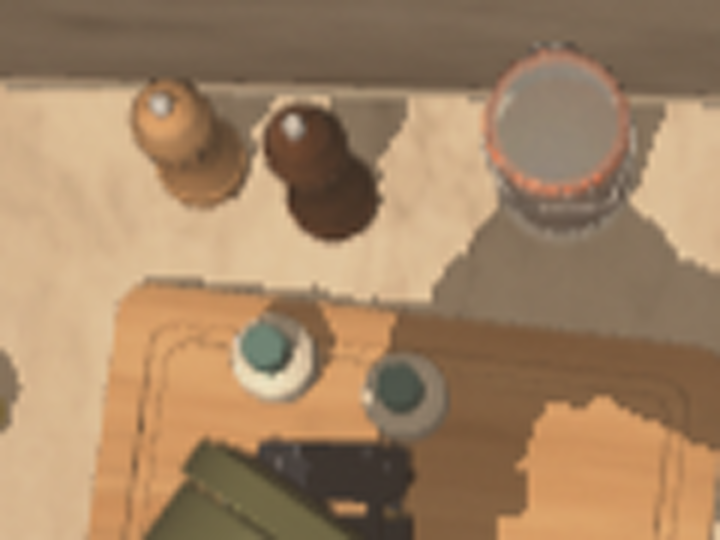

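View pics/cs12b.png

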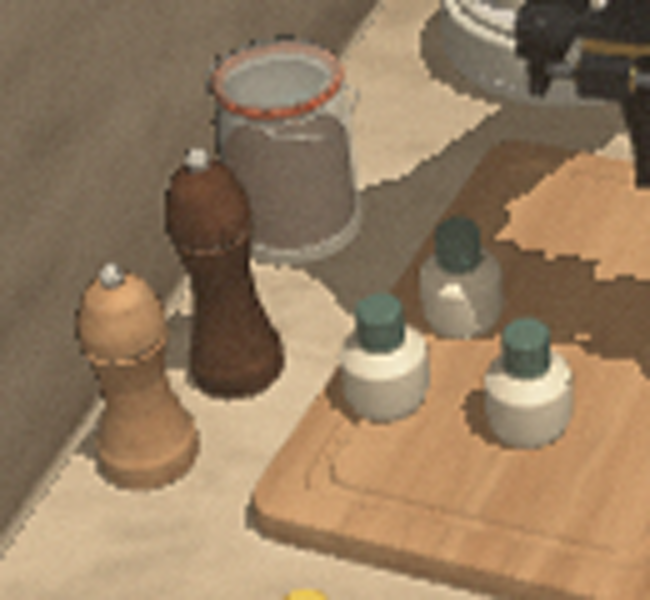

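Request:
play_rows:
  motion:
    - [0.35, 0, 0, 4, 0]
    - [0.35, 0, 0, 4, 0]
    - [0.35, 0, 0, 0.4, 0]
    - [0.35, 0, 0, 0, 0]
    - [0.5, 0, 0, 0, 0]
    - [0.7, 0, 0, 0, 0]
    - [0.9, 0, 0, 0, 0]
    - [0.9, 0, 0, 0, 0]
    - [0.9, 0, 0, 0, 0]

```text
time: 40.48
position: [0.5615, 0.3242, 0.0788]
tool_rot: [2.221, 2.222, 0.001]
ft_force: [0.6, -0.4, 1.6]
grip_width: 0.299
```

Request:
play_rows:
  motion:
    - [0.9, 0, 0, 0, 0]
    - [0.9, 0, 0, -1, 0]
    - [0.9, 0, 0, -4, 0]
    - [0.9, 0, 0, -3.5, 0]
    - [0.9, -4.5, 1.05, 0, 0]
    - [0.9, -4.5, 1.05, 0, 0]
    - [0.9, -4.5, 1.05, 0, 0]
    - [0.9, -4.5, 1.05, 0, 0]
    - [0.9, -4.5, 1.05, 0, 0]
    - [0.9, -4.5, 1.05, 0, 0]
    - [0.9, -4.5, 1.05, 0, 0]
    - [0.9, 0, 0, 0, 0]
    - [0.9, -0.5, 0, 3.2, 0]
    - [0.9, 0, 0, 0, 0]
    - [0.9, 0, 0, 0, 0]
    - [0.9, 0, 0, 0, 0]
  force: 15

```text
time: 42.48
position: [0.6354, 0.0052, 0.1329]
tool_rot: [2.219, 2.222, 0.002]
ft_force: [-0.4, 0.0, -0.5]
grip_width: 0.295
```

Request:
play_rows:
  motion:
    - [0.9, -0.3, 0.15, 0, 0]
    - [0.9, 0, 0, 0, 0]
    - [0.9, 0, 0, 0, 0]

```text
time: 42.85
position: [0.6364, 0.0011, 0.1316]
tool_rot: [2.221, 2.222, 0.0]
ft_force: [0.6, -0.3, -1.3]
grip_width: 0.297
```

Request:
play_rows:
  motion:
    - [0.9, 0, 0, 2, 0]
    - [0.9, 0, 0, 2, 0]
    - [0.9, 0, 0, 1.2, 0]
    - [0.9, 0, 0, 0, 0]
    - [0.9, 0, 0, 0, 0]

```text
time: 43.48
position: [0.6361, 0.0013, 0.079]
tool_rot: [-2.22, -2.222, 0.001]
ft_force: [0.2, 0.3, -0.9]
grip_width: 0.294
```

Request:
play_rows:
  motion:
    - [0.9, 0, 0, 0.1, 0]
    - [0.6, 0, 0, 0, 0]
    - [0.45, 0, 0, 0, 0]
    - [0.45, 0, 0, -1.5, 0]
    - [0.4, 0, 0, -4, 0]
    - [0.4, 0, 0, -2.7, 0]
    - [0.35, 4.45, -1.55, 0, 0]
    - [0.35, 4.45, -1.55, 0, 0]
    - [0.35, 4.45, -1.55, 0, 0]
    - [0.35, 4.45, -1.55, 0, 0]
    - [0.35, 4.45, -1.55, 0, 0]
    - [0.35, 4.45, -1.55, 0, 0]
    - [0.35, 4.45, -1.55, 0, 0]
    - [0.35, 4.45, -1.55, 0, 0]
    - [0.35, 4.45, -1.55, 0, 0]
    - [0.35, 0, 0, 0, 0]
    - [0.35, 0, 0, 0, 0]
    - [0.35, 0, 0, 0, 0]
  force: 6

```text
time: 45.72
position: [0.498, 0.4, 0.1607]
tool_rot: [2.223, 2.218, -0.0]
ft_force: [-0.6, -1.0, 0.5]
grip_width: 0.649
```

```bash
python3 - <<'E'
from h import *
look("14")
t=cv2.imread("pics/t14.png")[:,:,::-1];crop(t,285,110,350,178,11,"ct14b")
E
```

```text
TCP [0.4978 0.4001 0.1606] [ 2.2233e+00  2.2185e+00 -3.0000e-04] 0.651 q [ 0.06  0.56 -1.07  1.54  0.5   1.34 -1.07] t 45.83
well (array([ 0.59065095, -0.02538334,  0.07866822]), np.float64(0.004355569354181158), 57)
T [310.2 130.7] 48 [0.6358 0.001 ]
T [325.5 131.3] 50 [ 0.6352 -0.0514]
T [318.2 143. ] 39 [ 0.594  -0.0271]
T [333.  144.3] 46 [ 0.5908 -0.0778]
T [429.1 156.4] 70 [ 0.5579 -0.4056]
T [325.2 157.3] 38 [ 0.5453 -0.0518]
S [261.5 123.7] 40 [ 0.5579 -0.3895]
S [237.7 153.5] 30 [ 0.5907 -0.0871]
S [246.6 159.4] 45 [ 0.5456 -0.0486]
S [195.  234.9] 55 [0.5848 0.4053]
S [224.2 241. ] 25 [0.4977 0.412 ]
```

View pics/ct14b.png

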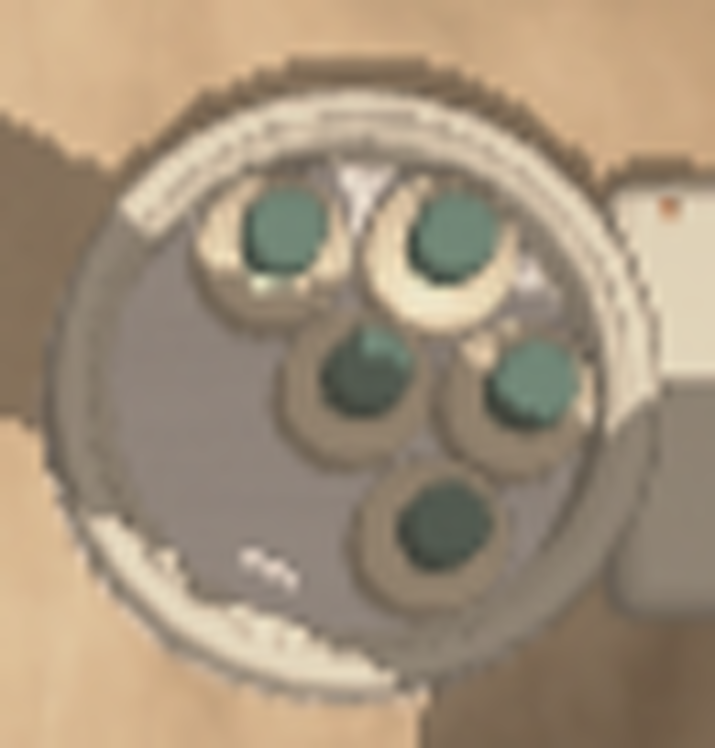

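View pics/cs14.png

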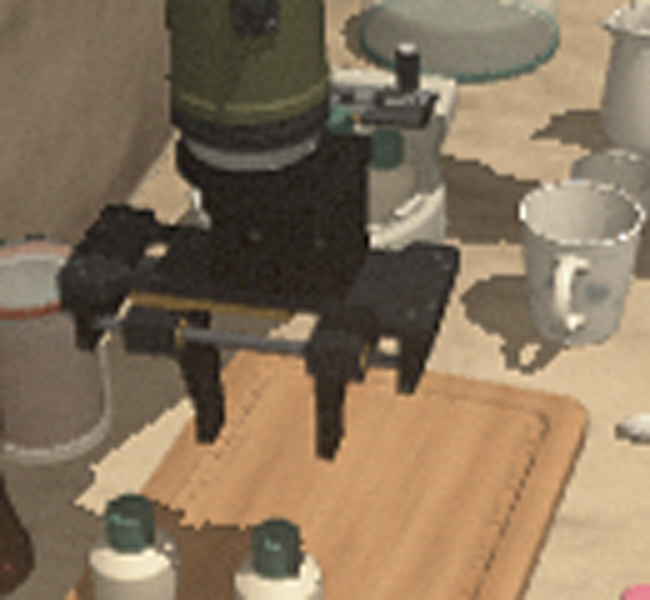

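Request:
play_rows:
  motion:
    - [0.35, 0.1, 0, 4, 0]
    - [0.35, 0, 0, 4, 0]
    - [0.35, 0, 0, 0.2, 0]
    - [0.35, 0, 0, 0, 0]
    - [0.5, 0, 0, 0, 0]
    - [0.7, 0, 0, 0, 0]
    - [0.9, 0, 0, 0, 0]
    - [0.9, 0, 0, 0, 0]
    - [0.9, 0, 0, 0, 0]

```text
time: 46.95
position: [0.4968, 0.4027, 0.0787]
tool_rot: [2.221, 2.222, 0.001]
ft_force: [0.6, -0.2, 1.9]
grip_width: 0.298
```

Request:
play_rows:
  motion:
    - [0.9, 0, 0, 0, 0]
    - [0.9, 0, 0, -1, 0]
    - [0.9, 0, 0, -4, 0]
    - [0.9, 0, 0, -3.5, 0]
    - [0.9, -4.6, 1.2, 0, 0]
    - [0.9, -4.6, 1.2, 0, 0]
    - [0.9, -4.6, 1.2, 0, 0]
    - [0.9, -4.6, 1.2, 0, 0]
    - [0.9, -4.6, 1.2, 0, 0]
    - [0.9, -4.6, 1.2, 0, 0]
    - [0.9, -4.6, 1.2, 0, 0]
    - [0.9, -4.6, 1.2, 0, 0]
    - [0.9, -0.5, 0, 0, 0]
    - [0.9, 0, 0, 3.2, 0]
    - [0.9, 0, 0, 0, 0]
    - [0.9, 0, 0, 0, 0]
    - [0.9, 0, 0, 0, 0]
  force: 15

```text
time: 49.08
position: [0.5934, 0.0305, 0.1328]
tool_rot: [2.219, 2.222, 0.002]
ft_force: [0.0, -0.6, -0.4]
grip_width: 0.296
```

Request:
play_rows:
  motion:
    - [0.9, -0.25, -0.2, 0, 0]
    - [0.9, 0, 0, 0, 0]
    - [0.9, 0, 0, 0, 0]

```text
time: 49.45
position: [0.5908, 0.0271, 0.1316]
tool_rot: [2.221, 2.222, -0.0]
ft_force: [-0.6, 0.2, -1.7]
grip_width: 0.293
```

Request:
play_rows:
  motion:
    - [0.9, 0, 0, 2, 0]
    - [0.9, 0, 0, 2, 0]
    - [0.9, 0, 0, 1.2, 0]
    - [0.9, 0, 0, 0, 0]
    - [0.9, 0, 0, 0, 0]

```text
time: 50.08
position: [0.5903, 0.0269, 0.0787]
tool_rot: [-2.22, -2.221, 0.002]
ft_force: [0.3, -0.3, -2.1]
grip_width: 0.295
```

Request:
play_rows:
  motion:
    - [0.6, 0, 0, 0, 0]
    - [0.45, 0, 0, 0, 0]
    - [0.45, 0, 0, -1.5, 0]
    - [0.4, 0, 0, -4, 0]
    - [0.4, 0, 0, -2.7, 0]
    - [0.35, 4.67, -0.1, 0, 0]
    - [0.35, 4.67, -0.1, 0, 0]
    - [0.35, 4.67, -0.1, 0, 0]
    - [0.35, 4.67, -0.1, 0, 0]
    - [0.35, 4.67, -0.1, 0, 0]
    - [0.35, 4.67, -0.1, 0, 0]
    - [0.35, 4.67, -0.1, 0, 0]
    - [0.35, 4.67, 0, 0, 0]
    - [0.35, 0, 0, 0, 0]
    - [0.35, 0, 0, 0, 0]
    - [0.35, 0, 0, 0, 0]
  force: 6

```text
time: 52.08
position: [0.5848, 0.3989, 0.1619]
tool_rot: [2.223, 2.218, -0.0]
ft_force: [-0.6, -0.5, 0.6]
grip_width: 0.648
```

Request:
play_rows:
  motion:
    - [0.35, 0, 0, 0, -0.1745]
    - [0.35, 0, 0, 0, -0.1745]
    - [0.35, 0, 0, 0, -0.1745]
    - [0.35, 0, 0, 0, -0.1745]
    - [0.35, 0, 0, 0, -0.1745]
    - [0.35, 0, 0, 0, -0.1745]
    - [0.35, 0, 0, 0, 0]
    - [0.35, 0, 0, 0, 0]
    - [0.35, 0, 0, 0, 0]

```text
time: 53.2
position: [0.5839, 0.4004, 0.1616]
tool_rot: [0.816, 3.033, -0.0]
ft_force: [-0.0, 0.6, 0.4]
grip_width: 0.652
```

```bash
python3 - <<'E'
from h import *
look("15")
t=cv2.imread("pics/t15.png")[:,:,::-1];crop(t,285,110,350,178,11,"ct15b")
E
```

```text
TCP [0.5837 0.4007 0.1616] [ 8.1400e-01  3.0339e+00 -4.0000e-04] 0.65 q [ 0.08  0.79 -1.19  1.35  0.72  1.47 -0.02] t 53.3
well (array([ 0.59299212, -0.02493794,  0.07828589]), np.float64(0.004134073955214296), 44)
T [310.2 130.9] 38 [0.6352 0.001 ]
T [325.7 131.2] 42 [ 0.6355 -0.0521]
T [302.2 144. ] 40 [0.5891 0.0275]
T [317.9 143.5] 41 [ 0.5922 -0.0261]
T [332.6 144.8] 36 [ 0.5891 -0.0764]
T [429.1 156.3] 72 [ 0.5583 -0.4056]
T [324.5 157.7] 36 [ 0.5439 -0.0495]
S [261.7 123.8] 37 [ 0.5567 -0.3886]
S [246.6 159.2] 39 [ 0.546  -0.0502]
S [195.7 233.7] 82 [0.5846 0.4001]
```

View pics/ct15b.png

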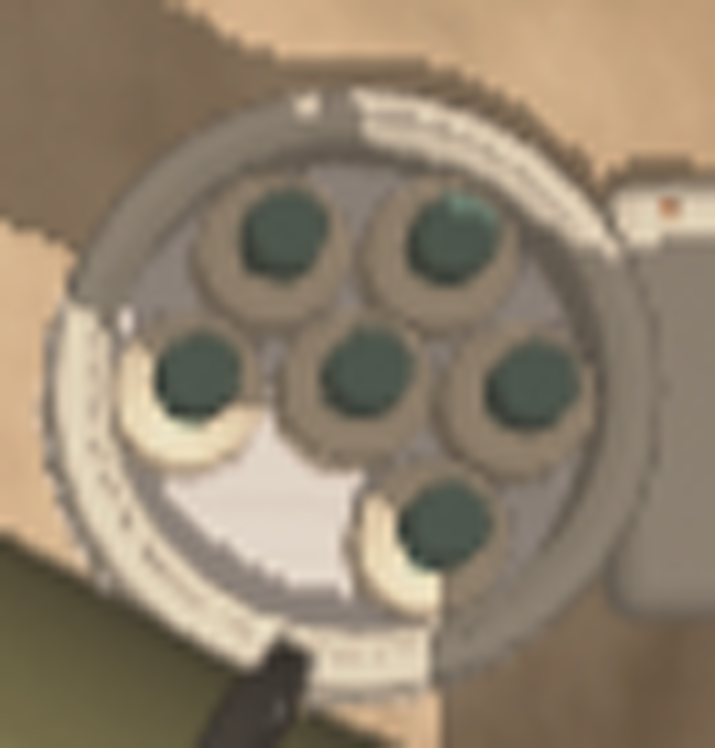

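View pics/s15.png

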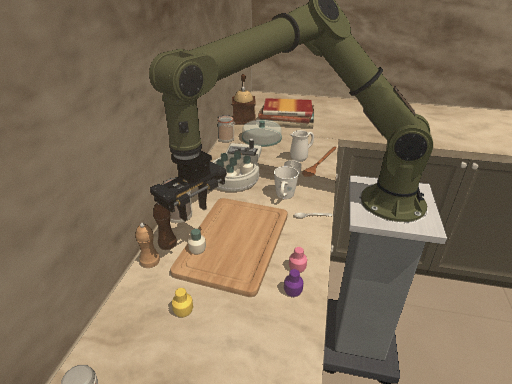

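Request:
play_rows:
  motion:
    - [0.35, 0, 0, 4, 0]
    - [0.35, 0, 0, 2, 0]
    - [0.35, 0, 0, 2.3, 0]
    - [0.35, 0, 0, 0, 0]
    - [0.5, 0, 0, 0, 0]
    - [0.7, 0, 0, 0, 0]
    - [0.9, 0, 0, 0, 0]
    - [0.9, 0, 0, 0, 0]
    - [0.9, 0, 0, 0, 0]

```text
time: 54.42
position: [0.5838, 0.4008, 0.0789]
tool_rot: [0.813, 3.034, 0.0]
ft_force: [-0.5, -0.7, 2.2]
grip_width: 0.295
```

```bash
python3 - <<'E'
from h import *
s=shot("side","s16");tcp();crop(s,130,150,260,270,5,"cs16")
E
```

```text
TCP [0.5838 0.4008 0.079 ] [8.1270e-01 3.0343e+00 3.0000e-04] 0.296 q [ 0.07  0.85 -1.14  1.43  0.78  1.35 -0.05] F [-0.1 -0.7  2.7]
```

View pics/cs16.png

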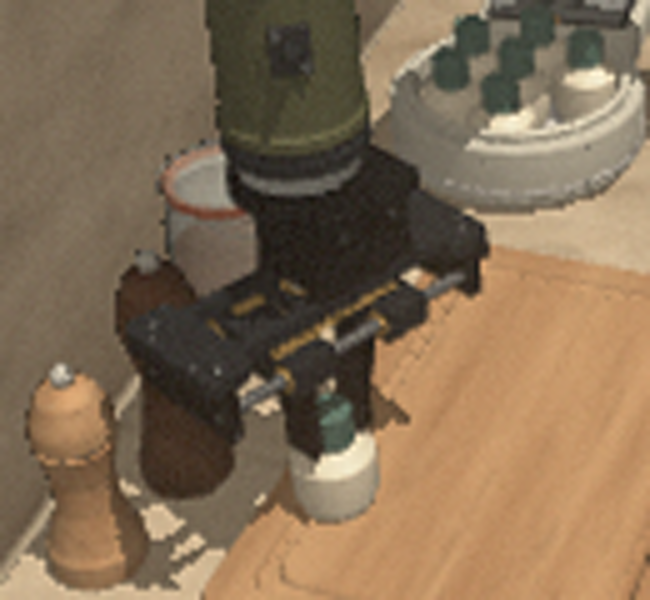

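Request:
play_rows:
  motion:
    - [0.9, 0, 0, 0, 0]
    - [0.9, 0, 0, -1, 0]
    - [0.9, 0, 0, -4, 0]
    - [0.9, 0, 0, -3.5, 0]
    - [0.9, 0, 0, 0, 0.1745]
    - [0.9, 0, 0, 0, 0.1745]
    - [0.9, 0, 0, 0, 0.1745]
    - [0.9, 0, 0, 0, 0.1745]
    - [0.9, 0, 0, 0, 0.1745]
    - [0.9, 0, 0, 0, 0.1745]
    - [0.9, 0, 0, 0, 0]
    - [0.9, 0, 0, 0, 0]
  force: 15

```text
time: 55.98
position: [0.5835, 0.4008, 0.1635]
tool_rot: [-2.217, -2.225, 0.0]
ft_force: [0.4, 0.7, -0.6]
grip_width: 0.294
```

Request:
play_rows:
  motion:
    - [0.9, -4.4, -0.4, 0, 0]
    - [0.9, -4.4, -0.4, 0, 0]
    - [0.9, -4.4, -0.4, 0, 0]
    - [0.9, -4.4, -0.4, 0, 0]
    - [0.9, -4.4, -0.4, 0, 0]
    - [0.9, -4.4, -0.4, 0, 0]
    - [0.9, -4.4, -0.4, 0, 0]
    - [0.9, -4.4, -0.4, 0, 0]
    - [0.9, -4.6, -0.4, 0, 0]
    - [0.9, 0, 0, 0, 0]
    - [0.9, 0, 0, 3.2, 0]
    - [0.9, 0, 0, 0, 0]
    - [0.9, 0, 0, 0, 0]
    - [0.9, 0, 0, 0, 0]

```text
time: 57.72
position: [0.5486, 0.0035, 0.1327]
tool_rot: [2.219, 2.223, 0.002]
ft_force: [0.5, -0.4, -0.8]
grip_width: 0.291
```

Request:
play_rows:
  motion:
    - [0.9, -0.25, -0.25, 0, 0]
    - [0.9, 0, 0, 0, 0]
    - [0.9, 0, 0, 0, 0]
    - [0.9, 0, 0, 0, 0]

```text
time: 58.22
position: [0.5454, 0.0002, 0.1316]
tool_rot: [2.221, 2.222, -0.0]
ft_force: [-0.1, 1.0, -1.2]
grip_width: 0.295
```

Request:
play_rows:
  motion:
    - [0.9, 0, 0, 2, 0]
    - [0.9, 0, 0, 2, 0]
    - [0.9, 0, 0, 1.1, 0]
    - [0.9, 0, 0, 0, 0]
    - [0.9, 0, 0, 0, 0]

```text
time: 58.85
position: [0.5451, 0.0002, 0.0801]
tool_rot: [-2.22, -2.222, 0.001]
ft_force: [0.9, -2.0, -1.4]
grip_width: 0.292
```

Request:
play_rows:
  motion:
    - [0.9, 0, 0, 0.1, 0]
    - [0.6, 0, 0, 0, 0]
    - [0.45, 0, 0, 0, 0]
    - [0.45, 0, 0, -1.5, 0]
    - [0.4, 0, 0, -4, 0]
    - [0.4, 0, 0, -3.5, 0]
    - [0.3, -4.6, 0.1, 0, 0]
    - [0.3, -4.6, 0.1, 0, 0]
    - [0.3, -4.6, 0.1, 0, 0]
    - [0.3, -4.6, 0.1, 0, 0]
    - [0.3, -4.6, 0.1, 0, 0]
    - [0.3, -4.6, 0.1, 0, 0]
    - [0.3, -4.6, 0.1, 0, 0]
    - [0.3, -4.6, 0.1, 0, 0]
    - [0.3, -4.6, 0.1, 0, 0]
    - [0.3, 0, 0, 0, 0]
    - [0.3, 0, 0, 0, 0]
    - [0.3, 0, 0, 0, 0]

```text
time: 61.1
position: [0.5553, -0.4117, 0.1704]
tool_rot: [2.218, 2.225, 0.001]
ft_force: [0.7, 1.1, 0.2]
grip_width: 0.701
```

```bash
python3 - <<'E'
from h import *
look("17")
t=cv2.imread("pics/t17.png")[:,:,::-1];crop(t,285,110,350,178,11,"ct17b")
E
```

```text
TCP [ 0.5551 -0.4123  0.1702] [ 2.2181  2.2242 -0.    ] 0.702 q [ 1.25  0.63 -0.98  1.39  0.52  1.39  0.28] t 61.2
well (array([ 0.59226692, -0.02688451,  0.07884326]), np.float64(0.0025703964516458574), 69)
T [310.2 130.8] 46 [0.6355 0.001 ]
T [325.6 131.2] 49 [ 0.6355 -0.0518]
T [302.4 143.8] 44 [0.5898 0.0268]
T [317.9 143.4] 46 [ 0.5926 -0.0261]
T [332.8 144.7] 48 [ 0.5894 -0.0771]
T [309.9 156.8] 44 [5.457e-01 3.000e-04]
T [429.1 156.3] 63 [ 0.5583 -0.4056]
T [324.9 157.4] 47 [ 0.545  -0.0508]
S [261.5 124. ] 27 [ 0.5572 -0.3862]
```

View pics/ct17b.png

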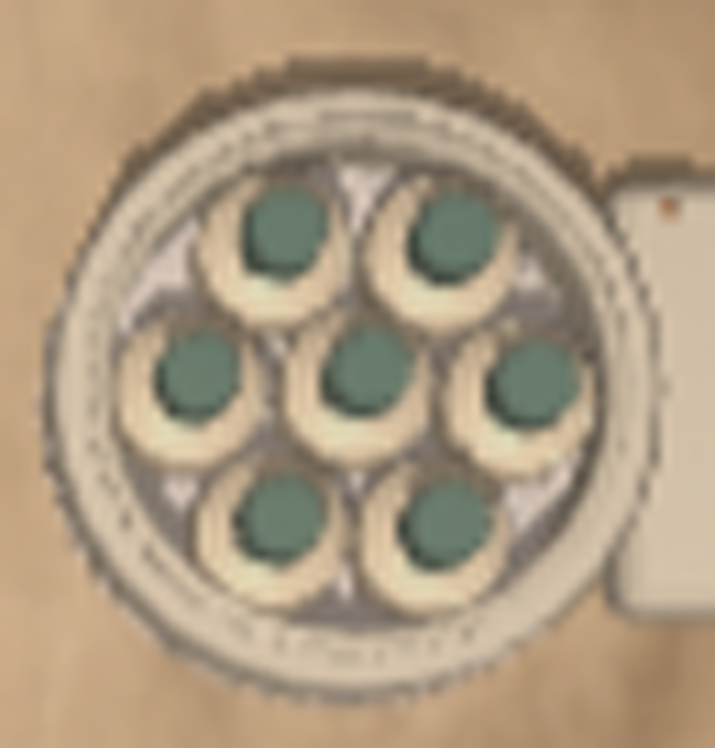

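View pics/cs17.png

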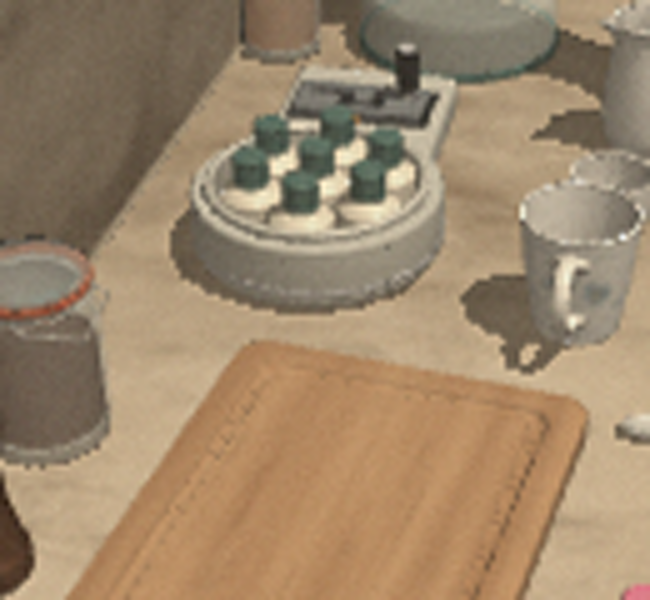

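View pics/t17.png

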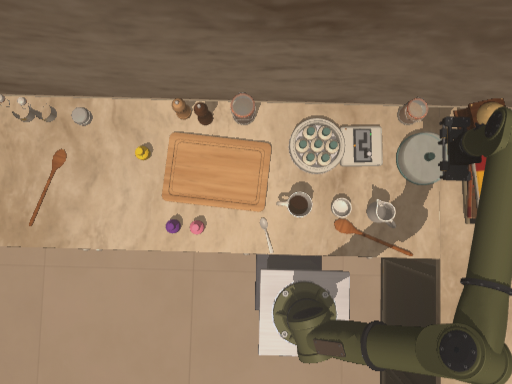

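Request:
play_rows:
  motion:
    - [0.3, -0.1, 0.3, 0, 0]
    - [0.3, 0, 0, 4, 0]
    - [0.3, 0, 0, 3, 0]
    - [0.3, 0, 0, 0, 0]
    - [0.3, 0, 0, 0, 0]
  force: 10

```text
time: 61.82
position: [0.5585, -0.4148, 0.101]
tool_rot: [2.219, 2.221, 0.001]
ft_force: [-0.5, 0.5, -0.6]
grip_width: 0.696
```

```bash
python3 - <<'E'
from h import *
tcp();s=shot("side","s18");crop(s,230,80,300,150,9,"cs18")
E
```

```text
TCP [ 0.5585 -0.4148  0.101 ] [2.2194e+00 2.2211e+00 9.0000e-04] 0.696 q [ 1.23  0.69 -0.94  1.45  0.56  1.29  0.25] F [-0.5  0.5 -0.6]
```

View pics/cs18.png

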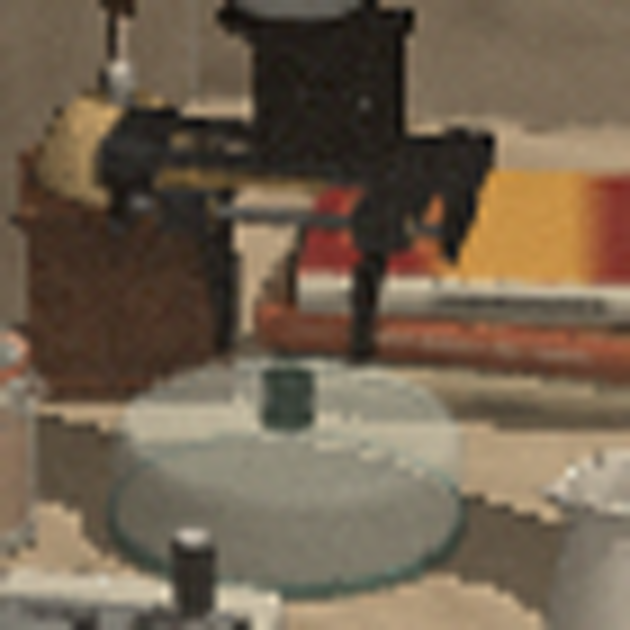

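Request:
play_rows:
  motion:
    - [0.3, 0, 0, 2, 0]
    - [0.3, 0, 0, 1.3, 0]
    - [0.3, 0, 0, 0, 0]
    - [0.3, 0, 0, 0, 0]
    - [0.5, 0, 0, 0, 0]
    - [0.7, 0, 0, 0, 0]
    - [1, 0, 0, 0, 0]
    - [1, 0, 0, 0, 0]
    - [1, 0, 0, 0, 0]

```text
time: 63.0
position: [0.5581, -0.4147, 0.0668]
tool_rot: [2.22, 2.221, 0.001]
ft_force: [1.6, 0.2, 0.3]
grip_width: 0.292
```

Request:
play_rows:
  motion:
    - [1, 0, 0, 0, 0]
    - [1, 0, 0, -1, 0]
    - [1, 0, 0, -3, 0]
    - [1, 0, 0, -4, 0]
    - [1, 0, 0, -4, 0]
    - [1, 0, 0, 0, 0]
    - [1, 4.8, 0.4, 0, 0]
    - [1, 4.8, 0.4, 0, 0]
    - [1, 4.8, 0.4, 0, 0]
    - [1, 4.8, 0.4, 0, 0]
    - [1, 4.8, 0.4, 0, 0]
    - [1, 4.8, 0.4, 0, 0]
    - [1, 4.8, 0.4, 0, 0]
    - [1, 4.8, 0.4, 0, 0]
    - [1, 0.5, 0, 0, 0]
    - [1, 0, 0, 0, 0]
    - [1, 0, 0, 0, 0]
    - [1, 0, 0, 0, 0]
  force: 25

```text
time: 65.25
position: [0.5892, -0.0275, 0.1861]
tool_rot: [-2.224, -2.219, 0.001]
ft_force: [-0.4, -0.2, -2.2]
grip_width: 0.287
```

```bash
python3 - <<'E'
from h import *
tcp();s=shot("side","s19");t=shot("top","t19");crop(s,180,70,310,190,5,"cs19");crop(t,270,90,400,190,6,"ct19");tcp()
E
```

```text
TCP [ 0.5892 -0.0275  0.1861] [-2.2236e+00 -2.2189e+00  1.2000e-03] 0.287 q [ 0.89  0.43 -1.12  1.64  0.4   1.33 -0.3 ] F [-0.4 -0.2 -2.2]
TCP [ 0.5893 -0.0269  0.1864] [-2.2228e+00 -2.2200e+00  5.0000e-04] 0.286 q [ 0.89  0.43 -1.12  1.64  0.4   1.33 -0.3 ] F [-1.2 -0.7 -2.3]
```

View pics/cs19.png

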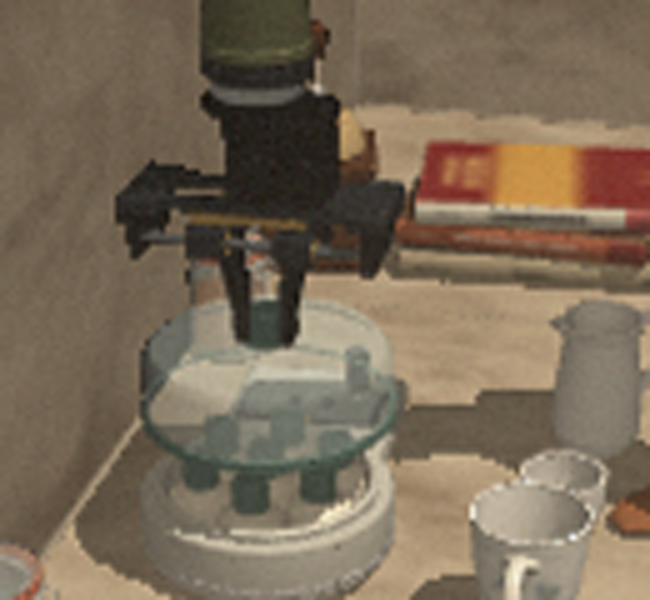

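View pics/ct19.png

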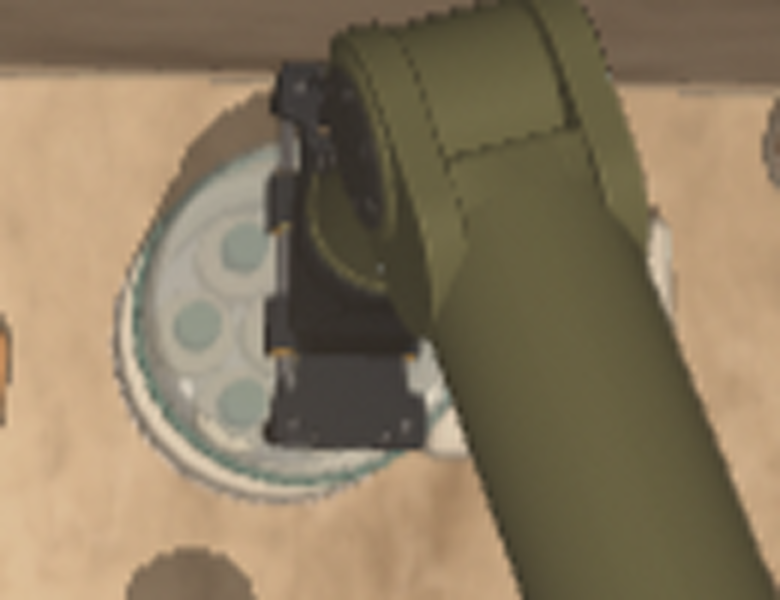

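Request:
play_rows:
  motion:
    - [1, 0.05, 0.15, 0, 0]
    - [1, 0, 0, 2.5, 0]
    - [1, 0, 0, 1.8, 0]
    - [1, 0, 0, 0, 0]
    - [1, 0, 0, 0, 0]
    - [1, 0, 0, 0, 0]

```text
time: 66.1
position: [0.5915, -0.0251, 0.1444]
tool_rot: [2.22, 2.221, 0.001]
ft_force: [-0.5, -0.2, -1.0]
grip_width: 0.284
```

Aligned to within 1 mm, against about 3 mm of play. Lowering.

Request:
play_rows:
  motion:
    - [1, -0.05, 0, 0.8, 0]
    - [1, 0, 0, 0.6, 0]
    - [1, 0, 0, 0.5, 0]
    - [1, 0, 0, 0, 0]

```text
time: 66.6
position: [0.5906, -0.0258, 0.1239]
tool_rot: [-2.22, -2.222, 0.001]
ft_force: [-0.4, 0.2, -2.4]
grip_width: 0.283
```

Request:
play_rows:
  motion:
    - [1, 0, 0, 0.15, 0]
    - [1, 0, 0, 0, 0]
    - [1, 0, 0, 0, 0]

```text
time: 66.97
position: [0.5909, -0.0257, 0.1232]
tool_rot: [2.221, 2.222, -0.0]
ft_force: [0.1, 0.3, -3.0]
grip_width: 0.285
```

Request:
play_rows:
  motion:
    - [1, 0, 0, 0.15, 0]
    - [1, 0, 0, 0, 0]
    - [1, 0, 0, 0, 0]

```text
time: 67.35
position: [0.591, -0.0257, 0.1228]
tool_rot: [2.22, 2.221, -0.001]
ft_force: [-2.8, -0.3, 6.0]
grip_width: 0.286
```

Request:
play_rows:
  motion:
    - [0.7, 0, 0, 0, 0]
    - [0.5, 0, 0, 0, 0]
    - [0.4, 0, 0, 0, 0]
    - [0.4, 0, 0, -1, 0]
    - [0.4, 0, 0, -4, 0]
    - [0.4, 0, 0, -2, 0]
    - [0.4, -4.4, -0.7, 0, 0]
    - [0.4, -4.4, -0.7, 0, 0]
    - [0.4, -4.4, -0.7, 0, 0]
    - [0.4, -4.2, -0.8, 0, 0]
    - [0.4, 0, 0, 0, 0]
    - [0.4, 0, 0, 0, 0]
    - [0.4, 0, 0, 0, 0]
  force: 10

```text
time: 68.97
position: [0.5623, -0.1979, 0.1918]
tool_rot: [2.218, 2.225, 0.001]
ft_force: [-0.4, 0.9, -0.4]
grip_width: 0.596
```

```bash
python3 - <<'E'
from h import *
tcp();s=shot("side","s20");t=shot("top","t20");crop(s,180,70,310,190,5,"cs20");crop(t,270,90,400,190,6,"ct20");tcp()
E
```

```text
TCP [ 0.5623 -0.1979  0.1918] [2.2178e+00 2.2250e+00 7.0000e-04] 0.596 q [ 1.16  0.43 -1.1   1.62  0.39  1.34  0.01] F [-0.4  0.9 -0.4]
TCP [ 0.5623 -0.1982  0.1918] [2.2180e+00 2.2246e+00 2.0000e-04] 0.598 q [ 1.16  0.43 -1.1   1.62  0.39  1.34  0.01] F [0.5 0.7 0.5]
```

View pics/cs20.png

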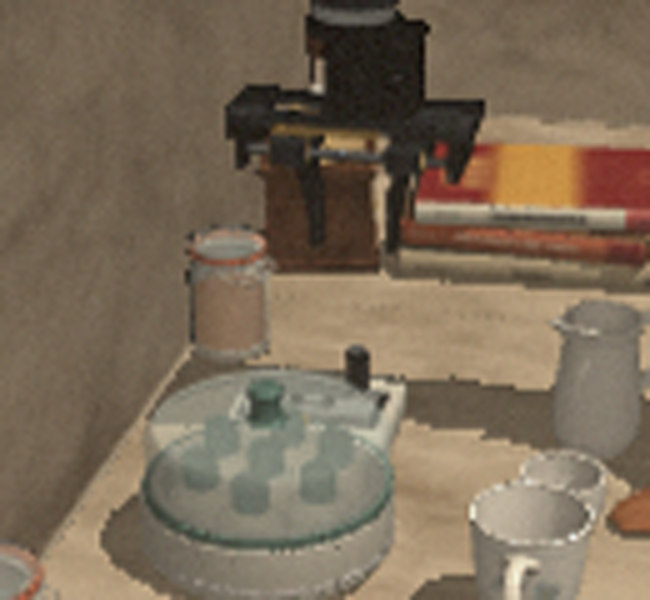

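View pics/ct20.png

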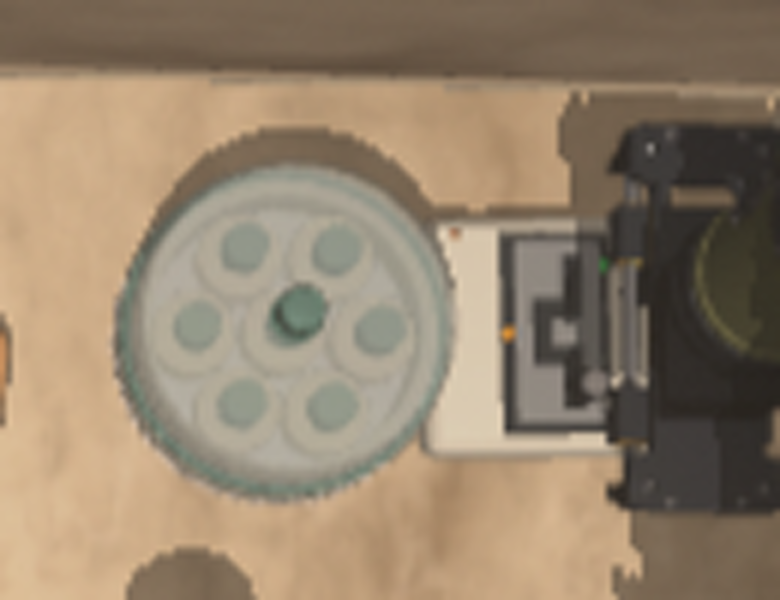

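Request:
play_rows:
  motion:
    - [0.4, 0, 0, 4, 0]
    - [0.4, 0, 0, 4, 0]
    - [0.4, 0, 0, 0.3, 0]
    - [0.4, 0, 0, 0, 0]
    - [0.4, 0, 0, 0, 0]
  force: 5

```text
time: 69.7
position: [0.5633, -0.1997, 0.1105]
tool_rot: [2.219, 2.22, 0.002]
ft_force: [0.8, -0.3, -0.4]
grip_width: 0.601
```

```bash
python3 - <<'E'
from h import *
tcp();s=shot("side","s21");crop(s,225,100,285,160,10,"cs21");tcp()
p=np.array(ctrl.get_state()["position"]);print(proj("side",p+[0,0,-.008]),proj("side",(.5622,-.1995,.091)),proj("side",(.5622,-.1995,.0725)))
E
```

```text
TCP [ 0.5633 -0.1997  0.1105] [2.2186e+00 2.2204e+00 1.8000e-03] 0.601 q [ 1.12  0.51 -1.05  1.7   0.47  1.2  -0.04] F [ 0.8 -0.3 -0.4]
TCP [ 0.5631 -0.1998  0.1104] [2.2189e+00 2.2202e+00 1.5000e-03] 0.602 q [ 1.12  0.51 -1.05  1.7   0.47  1.2  -0.04] F [-0.2  0.2 -1.1]
[251.02952835 136.73490588] [251.2461174  139.29433511] [251.26647886 143.3263718 ]
```

View pics/cs21.png

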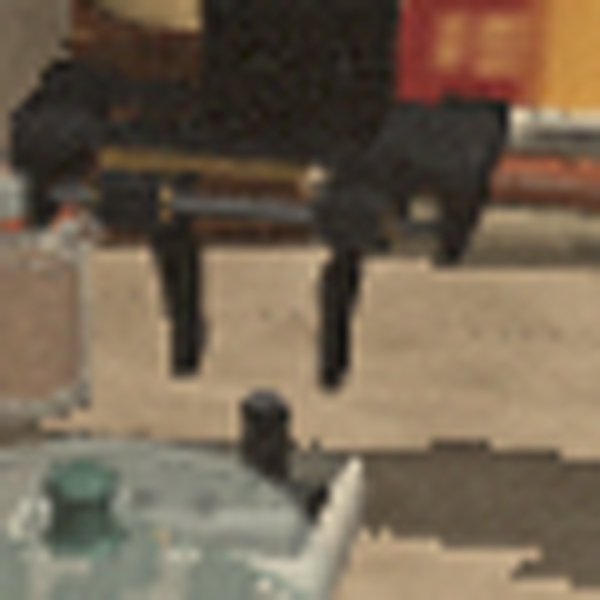

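Request:
play_rows:
  motion:
    - [0.4, 0, 0, 2, 0]
    - [0.4, 0, 0, 2, 0]
    - [0.4, 0, 0, 0, 0]
    - [0.4, 0, 0, 0, 0]
    - [0.6, 0, 0, 0, 0]
    - [0.8, 0, 0, 0, 0]
    - [1, 0, 0, 0, 0]
    - [1, 0, 0, 0, 0]
    - [1, 0, 0, 0, 0]

```text
time: 70.88
position: [0.562, -0.1998, 0.0687]
tool_rot: [2.221, 2.222, -0.0]
ft_force: [-1.0, 0.3, 1.4]
grip_width: 0.225
```

```bash
python3 - <<'E'
from h import *
tcp();s=shot("side","s22");crop(s,225,100,285,160,10,"cs22");tcp()
E
```

```text
TCP [ 0.562  -0.1998  0.0687] [ 2.2207e+00  2.2218e+00 -3.0000e-04] 0.225 q [ 1.09  0.55 -1.01  1.74  0.51  1.14 -0.07] F [-1.   0.3  1.4]
TCP [ 0.562  -0.1998  0.0687] [ 2.2208e+00  2.2219e+00 -3.0000e-04] 0.223 q [ 1.09  0.55 -1.01  1.74  0.51  1.14 -0.07] F [-0.9  0.6  1.5]
```

View pics/cs22.png

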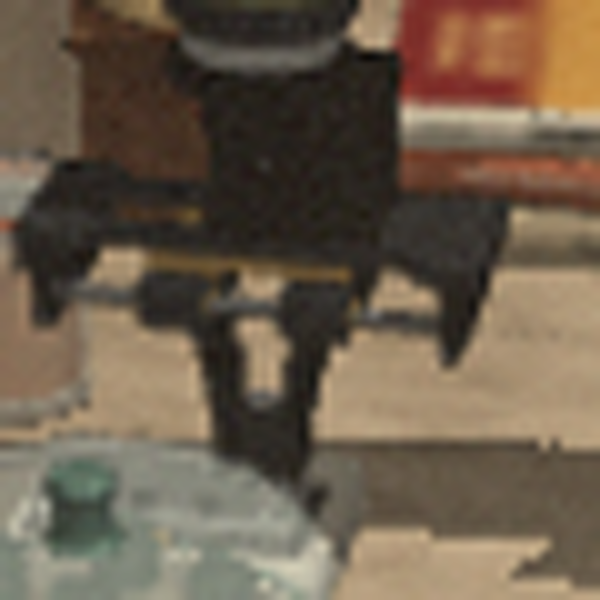

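Request:
play_rows:
  motion:
    - [1, 0.03, 0.7, 0, 0]
    - [1, 0.03, 0.7, 0, 0]
    - [1, 0.03, 0.7, 0, 0]
    - [1, 0, 0.5, 0, 0]
    - [1, 0, 0, 0, 0]
    - [1, 0, 0, 0, 0]
    - [1, 0, 0, 0, 0]
  force: 8

```text
time: 71.8
position: [0.5874, -0.1989, 0.0686]
tool_rot: [-2.22, -2.221, 0.002]
ft_force: [-3.8, 0.7, 4.6]
grip_width: 0.229
```

Request:
play_rows:
  motion:
    - [1, 0.6, 0, 0, 0]
    - [1, 0.6, 0, 0, 0]
    - [1, 0.6, -0.05, 0, 0]
    - [1, 0.1, 0, 0, 0]
    - [1, 0, 0, 0, 0]
    - [1, 0, 0, 0, 0]

```text
time: 72.55
position: [0.5878, -0.1792, 0.0686]
tool_rot: [-2.22, -2.222, -0.002]
ft_force: [0.7, 1.0, 3.0]
grip_width: 0.228
```

```bash
python3 - <<'E'
from h import *
tcp();s=shot("side","s23");t=shot("top","t23");crop(s,215,95,285,165,9,"cs23");crop(t,320,100,400,180,8,"ct23");tcp()
E
```

```text
TCP [ 0.5878 -0.1792  0.0686] [-2.2203e+00 -2.2224e+00 -1.6000e-03] 0.228 q [ 1.02  0.58 -1.    1.7   0.53  1.16 -0.12] F [0.7 1.  3. ]
TCP [ 0.5878 -0.1793  0.0686] [2.2205e+00 2.2224e+00 1.4000e-03] 0.228 q [ 1.02  0.58 -1.    1.7   0.53  1.16 -0.12] F [0.1 0.3 2.4]
```

View pics/cs23.png

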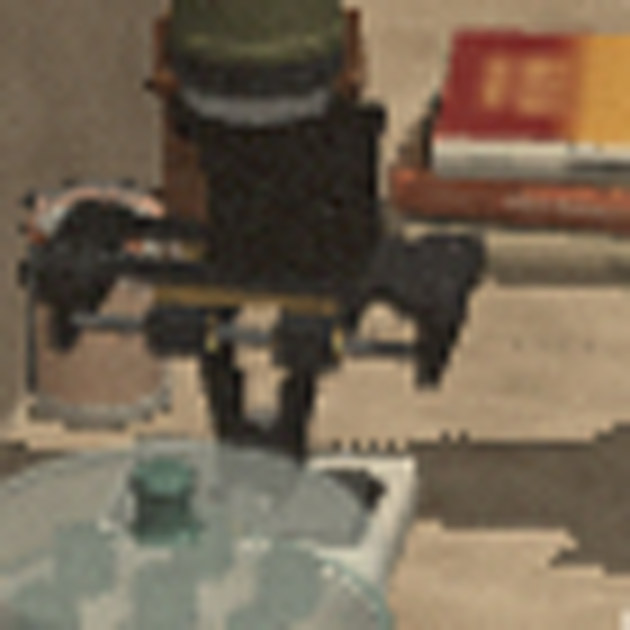

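View pics/ct23.png

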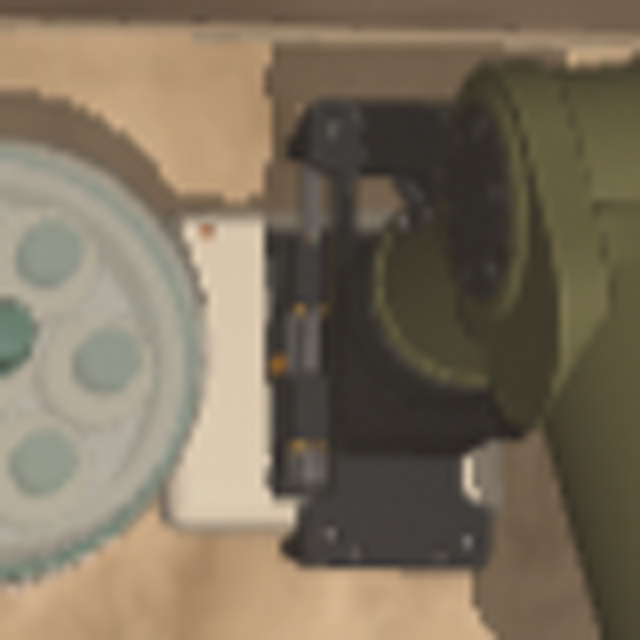

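Request:
play_rows:
  motion:
    - [1, 0, 0.7, 0, 0]
    - [1, 0, 0.7, 0, 0]
    - [1, 0, 0.7, 0, 0]
    - [1, 0, 0.65, 0, 0]
    - [1, 0, 0, 0, 0]
    - [1, 0, 0, 0, 0]
    - [1, 0, 0, 0, 0]

```text
time: 73.53
position: [0.6146, -0.1797, 0.0685]
tool_rot: [-2.22, -2.221, 0.002]
ft_force: [-3.9, 2.1, 4.7]
grip_width: 0.223
```

Request:
play_rows:
  motion:
    - [1, -0.6, 0.05, 0, 0]
    - [1, -0.6, 0, 0, 0]
    - [1, -0.6, 0, 0, 0]
    - [1, -0.1, 0, 0, 0]
    - [1, 0, 0, 0, 0]
    - [1, 0, 0, 0, 0]

```text
time: 74.28
position: [0.6158, -0.1994, 0.0686]
tool_rot: [2.22, 2.221, 0.0]
ft_force: [1.0, -0.5, 3.0]
grip_width: 0.223
```

Request:
play_rows:
  motion:
    - [1, 0.05, 0.7, 0, 0]
    - [1, 0.05, 0.7, 0, 0]
    - [1, 0, 0.7, 0, 0]
    - [1, 0, 0.6, 0, 0]
    - [1, 0, 0, 0, 0]
    - [1, 0, 0, 0, 0]
    - [1, 0, 0, 0, 0]

```text
time: 75.15
position: [0.6414, -0.1975, 0.0683]
tool_rot: [-2.219, -2.221, 0.003]
ft_force: [-4.2, -0.4, 6.1]
grip_width: 0.223
```

Request:
play_rows:
  motion:
    - [1, 0, 0.2, 0, 0]
    - [1, 0, 0, 0, 0]
    - [1, 0, 0, 0, 0]

```text
time: 75.53
position: [0.6417, -0.1975, 0.0682]
tool_rot: [-2.217, -2.219, 0.008]
ft_force: [-9.3, -0.5, 8.6]
grip_width: 0.22
```

Request:
play_rows:
  motion:
    - [1, 0, -0.15, 0, 0]
    - [1, 0, 0, 0, 0]
    - [0.7, 0, 0, 0, 0]
    - [0.5, 0, 0, 0, 0]
    - [0.4, 0, 0, -2, 0]
    - [0.4, 0, 0, -4, 0]
    - [0.4, 0, 0, -4, 0]
    - [0.4, -4, -1.5, 0, 0]
    - [0.4, -4, -1.5, 0, 0]
    - [0.4, -4, -1.5, 0, 0]
    - [0.4, -4, -1.5, 0, 0]
    - [0.4, 0, 0, 0, 0]
    - [0.4, 0, 0, 0, 0]

```text
time: 77.15
position: [0.5838, -0.3568, 0.1696]
tool_rot: [2.22, 2.222, 0.002]
ft_force: [0.3, 1.0, -0.5]
grip_width: 0.598
```

```bash
python3 - <<'E'
from h import *
tcp();s=shot("side","s24");t=shot("top","t24");crop(s,190,110,310,210,6,"cs24");crop(t,280,100,400,200,6,"ct24")
for c,b in lids(t,"t"): print(c,b[4])
for c,b in lids(s,"s"): print("s",c,b[4])
E
```

```text
TCP [ 0.5838 -0.3568  0.1696] [2.2197 2.2222 0.0025] 0.598 q [ 1.17  0.62 -0.98  1.41  0.51  1.38  0.19] F [ 0.3  1.  -0.5]
[319.3 142.1] 67
s [232.9 150.7] 62
```

View pics/cs24.png

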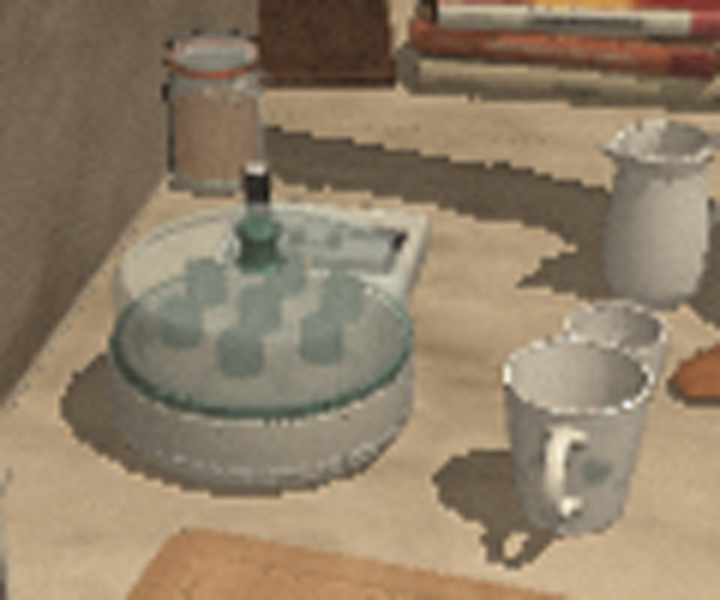

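View pics/ct24.png

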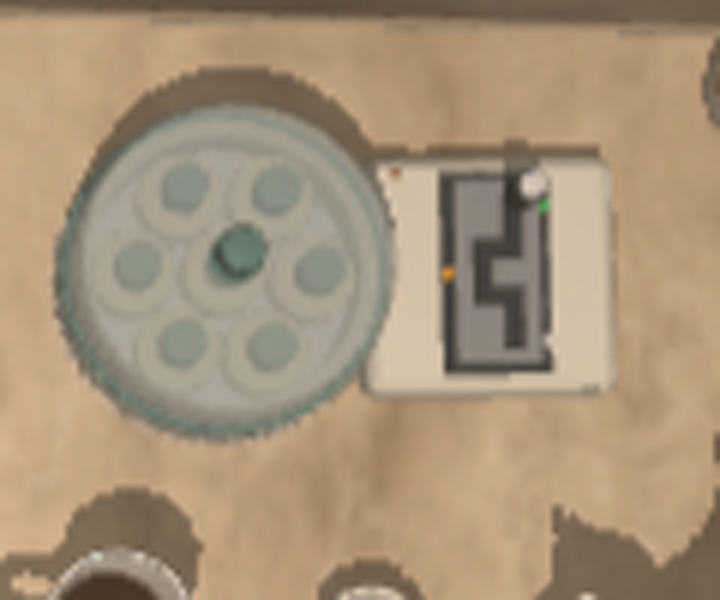

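View pics/t24.png

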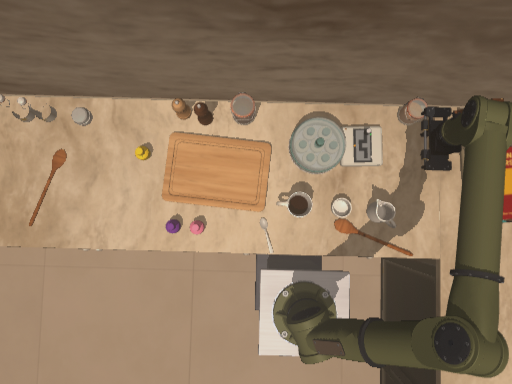

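```bash
python3 - <<'E'
from h import *
a=plane("top",280+(533.5)/6-.5,100+184.5/6-.5,.091);print(a,a-np.array([.5628,-.1991,.091]))
def ring(n):
    t=np.ascontiguousarray(cv2.imread(f"pics/{n}.png")[:,:,::-1]);m,b=blobs(t,(40,14,30),(100,255,220),8)
    ys,xs=np.nonzero(m[105:185,280:355]);h=cv2.convexHull(np.c_[xs+280,ys+105].astype(np.float32));e=cv2.fitEllipse(h);return e
for n in("t0","t24"):
    e=ring(n);print(n,e,plane("top",*e[0],.06))
E
```

```text
[ 0.6420358  -0.19747667  0.091     ] [ 7.92357979e-02  1.62332844e-03 -2.77555756e-17][ WARN:0@0.014] global loadsave.cpp:275 findDecoder imread_('pics/t0.png'): can't open/read file: check file path/integrity
Traceback (most recent call last):
TypeError: 'NoneType' object is not subscriptable
```

```bash
python3 - <<'E'
from h import *
def ring(n):
    t=np.ascontiguousarray(cv2.imread(f"pics/{n}.png")[:,:,::-1]);m,b=blobs(t,(45,16,30),(100,255,220),8)
    ys,xs=np.nonzero(m[105:185,280:343]);h=cv2.convexHull(np.c_[xs+280,ys+105].astype(np.float32));e=cv2.fitEllipse(h);return e
for n in("top0","t24"):
    e=ring(n);print(n,e,plane("top",*e[0],.06))
E
```

```text
top0 ((314.31732177734375, 150.6587371826172), (37.94160461425781, 53.44165802001953), 111.62326049804688) [ 0.57181722 -0.01810719  0.06      ]
t24 ((315.1337890625, 149.24583435058594), (42.748802185058594, 53.30876159667969), 107.24718475341797) [ 0.57686249 -0.02086322  0.06      ]
```

```bash
python3 - <<'E'
from h import *
tcp();print(ticket.close_job())
E
```

```text
TCP [ 0.5842 -0.3556  0.1694] [2.2172e+00 2.2249e+00 2.0000e-03] 0.597 q [ 1.17  0.62 -0.98  1.41  0.51  1.38  0.19] F [0.2 0.  0.2]
the job is handed in; nothing more can be done
None
```

The batch is started and the job is handed in, at about 77 s on the robot's clock. I set the cover aside on the free worktop and stood all seven jars in the well, one in the middle and six around it. I put the cover back, and only then pushed the lever from Off through keep warm to yoghurt.

**Checks that agreed**
- **Jars:** seen from above before covering, all seven were upright in the well. Each was set down at the same tool height it had been picked up from on the board, which matches the floor height.
- **Cover:** it touched down at a tool height of 122.8 mm, where a fully seated cover should be.
- **Lever:** it came up against the end stop after 79.7 mm by the arm's reading, or 79.2 mm by camera, of the 80 mm travel. In the picture it stands by the green dot.
- **Bystanders:** by eye, the mug, ramekin, cream jug and the purple, pink and yellow look-alikes look unmoved in the last picture, and the arm is clear of everything.

**Checks that failed or disagreed**
- **Cover rim:** the outline fit I tried as a last check came out visibly wrong, for the starting picture too, so I did not use it.
- **Cover knob:** in the top view it sits about 0.8 pixel (2 to 3 mm) nearer the robot than at the start. That is within the cover's play of about 3 mm on the collar.
- **Jar positions:** readings from the camera and the arm differed by about 1 to 2 mm.

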